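# Vent the test block and draw its blind plugs

### The arm

A 6-joint arm with a two-finger parallel gripper is mounted at the origin on the work surface. World frame = base frame: x ahead of the robot, y to its left, z up, the work surface at z = 0. Lengths are in m, angles in rad, forces in N, time in s.
With the tool pointing down it reaches from about 0.3 to 0.875 m from the base axis. Payload 6.4 kg.
Tool frame: the origin (TCP) lies between the finger pads; the fingertips stand ctrl.tip_reach ahead of it and the grasp point (between the pads) lies 11 mm behind it (ctrl.tip_reach is the distance from the TCP to the fingertips, in m); z points along the fingers, x is the direction in which the jaws open and shut, and the axes are right-handed (so a half turn about z gives the same grasp; the last joint's range is limited). The gripper opens to 85 mm and grips with 20 to 120 N. Pads are 22 mm wide; open, the fingers measure 114 mm over their backs; the gripper's body (76 mm by 85 mm) begins 54 mm behind the grasp point. The pads swing forward as they close: fully open they stand 13 mm farther back than shut.
Start: joints at [1.104, 0.181, 1.607, -0, 1.354, -0.206], TCP at [0.148, 0.556, 0.239] pointing down, gripper open.
Joint ranges: [-2.99, 2.99], [-0.89, 2.07], [0.3, 2.58], [-1.14, 4.28], [0, 2.63], [-3.12, 3.12]. Speed limits (rad/s): [2.57, 2.57, 3.01, 3.14, 3.14, 3.14].

### API

Orientations are given as a unit quaternion [w, x, y, z].
In Python, from bench import telemetry, viewer, ticket, nets, ctrl gives the robot as it stands.
- The arm moves only by the tool step_arm, never from a script. Its argument "plan" is a list of rows, each a list of 2 entries, a list of its own where there are three numbers: the shift along the tool's x, y, z in m, then the turn, a rotation vector about the tool's x, y, z in degrees. A call has 1 to 5 rows; each row is the pose to reach, as a shift and turn from the pose commanded when the call began, along the tool's axes at that moment; what a row does not reach only later rows make up. A row lasts 1/10 s, in which the tool goes at most 50 mm and 8.59 degrees, less where a joint would pass 70% of its speed; a pose out of reach is approached as far as the arm can. A call with a gripper value outside its range is refused whole. "fingers" is the opening in per cent of the stroke, from 0 (shut) to 100 (fully open), set as the call begins (left out, the last holds). The fingers move at their own pace and stop on an object; the grip force is fixed at half the most. Time passes only in rows, so rows that repeat a pose let the fingers close. It gives the time, the measured TCP pose, the force and the opening at its end, in the units of the state.
- telemetry.get_obs(): the state, without advancing time (a new reading comes with each control period).
- viewer.camera(name): name is "side" or "top" or "wrist"; returns the picture (420x560x3 uint8, red, green, blue); there is no depth.
- viewer.get_calibration(name): a dict with "K" (3x3 intrinsics, pixels), "dist" ([k1, k2, p1, p2, k3] as OpenCV has them; the pictures are not rectified), "origin" and "orientation" of the camera in the world. Camera axes: x right, y up, looking along -z (the intrinsics and any distortion apply to the point x, -y, -z); pixel columns grow to the right and rows downward; lengths in m; the calibration is good to about 2 mm. A picture is of the moment at which its call begins: read the wrist's pose just before it. get_calibration takes no time and is no camera call; for the wrist camera it gives the pose at the moment of the call.
- ticket.hand_in(): hands the job in, once; it reports no verdict.
Trained networks look in the newest picture that a camera, given by its name, has taken for a name from the list of things; names that differ only in an ending like _2 or _b are one class to them, and where a whole thing is asked for, a point or a joint stands for the part that bears it (a point fixed in the world has none). Each returns a list of dicts, best first, with "score" (0 to 1); they miss things now and then, are a little off and sometimes report something else, mostly with a low value. They report only what shows in the picture. A call takes as long as a camera call. They do not tell look-alikes from the thing itself.
- nets.boxes_of(thing, camera): "extent" ([left, top, right, bottom] in pixels, round what is visible of it).
The state is a dict: "time_s": time; "q": joint angles; "dq": joint speeds; "joint_efforts": joint torques, N m; "eef_pos": TCP position; "eef_rot": TCP orientation; "wrist_force": force on the tool from outside, world axes, zero at the start; "torque": the same for the moment, N m; "opening": opening from 0.0 (shut) to 1.0 (fully open).
Only numpy, scipy, OpenCV 4.12 (cv2) and the standard library are available. Lean on these libraries where they do the work, as an engineer would, in place of code of your own. Each camera call takes 0.05 s, during which the arm holds its last target.

### The job

Open the vent valve to the long 60-degree mark, then use the T-handle puller to draw every blind plug straight out of the steel test block (lug foot down through the slot, a quarter turn clockwise to catch the thread, lift), and stand each one upright in the steel tray without dropping it, leaving the vent at 60 meanwhile. When all the plugs are out and freed from the puller, put the puller back upright in the socket of its stand and turn the vent fully shut. Leave everything else on the bench where it is.

Things in the scene. Friction and masses are not known exactly. Their poses are not given: they have to be found in the camera images.
- block: fixed dark steel test block, 244 mm along its x axis, 92 mm along y, 70 mm tall; origin at the centre of its underside. Three square bores 58 x 58 mm, 60 mm deep, open at the top, at x = -76, 0, +76 mm, y = 0
- plug1: aluminium blind plug, 56 x 56 mm square, 60 mm tall, 0.4 kg; origin at the centre of its underside, z up, axes as the block's. It starts in one of the bores (58 x 58 mm, so it cannot turn there more than 2 degrees), underside 10 mm above the bench, top flush with the block. Two or three plugs are present, the third bore may stand empty
- plug2: as plug1
- plug3: as plug1
- slot1 (a point): centre of the keyed slot in the top face of plug1: 36 mm along the plug's y, 17 mm along x, through a 16 mm thick ledge. Below the ledge a 40 x 40 mm chamber, 18 mm high: the puller's lug foot, let down through the slot, turns there 90 degrees CLOCKWISE seen from above (from along plug y to along plug x, stops just after) and is caught under the ledge by 6.5 mm at each end
- slot2 (a point): as slot1, on plug2. From the slot, turning counter-clockwise is blocked by the stops; to free a caught puller, set the plug down, let the puller down 3 mm till its collar rests on the plug, turn it 90 degrees counter-clockwise and lift
- slot3 (a point): as slot1, on plug3
- puller: T-handle puller rod, steel, upright in its stand, 120 mm tall, 0.3 kg; origin at the centre of its underside, z up; the same after half a turn. From the bottom: lug foot 30 mm along x, 10 along y, z 0 to 10 mm; stem 10 mm thick to z 29; collar 40 mm across to z 35; stem 12 mm thick to z 75; square neck 16 x 16 to z 100; handle bar to z 120. A hanging plug's underside is 34 mm below this origin
- puller_bar (a point): middle of the puller's black handle bar, 110 mm above its origin; the bar is 90 mm along x (parallel to the lug foot), 16 mm wide along y, 20 mm high; to be gripped from above across its width
- puller_collar (a point): centre of the collar's underside, 29 mm above the puller's origin; when the collar rests on a plug's top, the top of the lug foot is 19 mm below it, 3 mm under the ledge
- stand: loose heavy grey stand for the puller, 90 x 90 x 45 mm, 2 kg; origin at the centre of its underside. In its top an oblong socket 42 mm along its x, 22 mm along its y, 35 mm deep, at its centre. The puller stands in it with the lug foot and handle bar along the stand's x and the collar resting on the top, so the puller's origin is 16 mm above the stand's origin
- tray: loose open steel tray, 260 mm along its x, 120 mm along its y, rim 22 mm high, walls 4 mm, inner floor about 4 mm above its origin, which is the centre of its underside; 1 kg
- vent: fixed base of the vent valve, 86 x 86 x 40 mm, with a white dial on top; origin at the centre of its underside, valve axis vertical through it. The dial has black marks at 0, 30, 60 and 90 degrees of opening, the one at 60 twice as long; the mark of 0 lies on the base's -x side
- vent_handle (a joint): opening angle of the vent handle, rad: 0 shut (at the stop), pi/2 fully open, growing COUNTER-clockwise seen from above; stays where it is left (friction 0.12 N m). At 0 the handle bar lies along the base's x axis, its pointer blade to -x
- vent_grip (a point): middle of the vent's handle bar, on the valve axis, 90 mm above the bench; the steel bar is 84 mm long, 14 mm wide and 24 mm high (height 78 to 102 mm over the bench), to be pinched across its width from above
- cell1: closed stainless pressure cell, 62 mm across, 108 mm tall; bystander, to be left alone; origin at the centre of its underside
- cell2: same as cell1; bystander, to be left alone; origin at the centre of its underside
- jar: small amber glass jar, 48 mm across, 70 mm tall; bystander, to be left alone; origin at the centre of its underside
- beaker: white ceramic beaker, 60 mm across, 75 mm tall; bystander, to be left alone; origin at the centre of its underside
- driver: screwdriver lying on the bench; bystander, to be left alone; origin at the handle-side middle of its underside
- spanner: open-ended spanner lying on the bench; bystander, to be left alone; origin at the handle-side middle of its underside
- caliper_case: flat black case, 60 x 180 x 22 mm; bystander, to be left alone; origin at the centre of its underside
Mind the look-alikes: they are no part of the job. What is shaped like the plug1 but purple is not meant.

How it is judged:
On the way, in this order (a step that is already met when the one before it is completed fails the run):
1. vent set to 60 degrees (within 6) (value of joint vent_handle between 0.942 and 1.152 rad), for 0.3 s.
2. every plug stands upright in the tray, vent still at 60 degrees (all of step 1 and x of plug1 in the frame of tray between -0.105 and 0.105 m and y of plug1 in the frame of tray between -0.04 and 0.04 m and z of each of plug1, plug2, plug3 in the frame of tray below 0.012 m and angle between each of plug1, plug2, plug3's own z axis and vertical below 0.12 rad and linear speed of each of plug1, plug2, plug3 below 0.03 m/s and x of plug2 in the frame of tray between -0.105 and 0.105 m and y of plug2 in the frame of tray between -0.04 and 0.04 m and x of plug3 in the frame of tray between -0.105 and 0.105 m and y of plug3 in the frame of tray between -0.04 and 0.04 m), for 0.3 s.
At the end, for the whole second after the job is handed in: Every plug stands upright (within 7 degrees) on the tray's floor, at rest; the puller stands upright in its stand, within 12 mm of the socket's centre, collar down on the top; the vent is shut (below 5 degrees) (x of plug1 in the frame of tray between -0.105 and 0.105 m and y of plug1 in the frame of tray between -0.04 and 0.04 m and z of each of plug1, plug2, plug3 in the frame of tray below 0.012 m and angle between each of plug1, plug2, plug3, puller's own z axis and vertical below 0.12 rad and linear speed of each of plug1, plug2, plug3, puller below 0.03 m/s and x of plug2 in the frame of tray between -0.105 and 0.105 m and y of plug2 in the frame of tray between -0.04 and 0.04 m and x of plug3 in the frame of tray between -0.105 and 0.105 m and y of plug3 in the frame of tray between -0.04 and 0.04 m and z of puller in the frame of stand between 0.008 and 0.024 m and horizontal distance between puller and stand below 0.012 m and value of joint vent_handle below 0.087 rad); the robot touches nothing.
It fails at once if a bystander was moved more than 30 mm (distance of any of cell1, cell2, jar, beaker, driver, spanner, caliper_case from where it was at the start of the episode above 0.03 m).
It fails at once if a plug was drawn from the block while the vent was not open (below 50 degrees) (value of joint vent_handle below 0.87 rad and ((z of plug1 in the frame of block between 0.022 and 0.068 m and x of plug1 in the frame of block between -0.12 and 0.12 m and y of plug1 in the frame of block between -0.045 and 0.045 m) or (z of plug2 in the frame of block between 0.022 and 0.068 m and x of plug2 in the frame of block between -0.12 and 0.12 m and y of plug2 in the frame of block between -0.045 and 0.045 m) or (z of plug3 in the frame of block between 0.022 and 0.068 m and x of plug3 in the frame of block between -0.12 and 0.12 m and y of plug3 in the frame of block between -0.045 and 0.045 m))).
It fails at once if a plug was dropped (free fall faster than 0.7 m/s) ((linear speed of plug1 above 0.7 m/s and contact force between plug1 and anything else below 0.02 N) or (linear speed of plug2 above 0.7 m/s and contact force between plug2 and anything else below 0.02 N) or (linear speed of plug3 above 0.7 m/s and contact force between plug3 and anything else below 0.02 N)).
Of plug1, plug2, plug3 only 2 to 3 are there at a start; the rules pass over those that are not, and their reading is None.
At some moment in a run one of tray, stand may be knocked a few centimetres aside while the robot is not near it.
It also fails if it takes over 210 s, if anything falls off the work surface, if the arm or the gripper's body presses on something with over 40 N, if the wrist force passes 120 N, or if a joint passes its speed limit or range.

## Working session

There is one attempt and no reset: what is moved stays moved. The work goes in short steps, Python scripts to look and compute and a tool call to move; the robot and the scene stay as the last step left them, time stands still between calls to the robot, and variables do not carry over. Pictures are saved under pics/ and viewed, and the job is handed in when it is done.

Besides the shell and the picture viewer there is one more tool, called after "Emit:" as a command line: name --argument value ..., lists and objects as JSON in quotes. step_arm: Moves the arm, as the interface text tells. Its arguments: {"type":"object","properties":{"plan":{"type":"array"},"fingers":{"type":"number"}},"required":["plan"]}

```bash
ls; mkdir -p pics
python3 - <<'E'
from bench import telemetry, viewer, ticket, nets, ctrl
import cv2
print(telemetry.get_obs(), ctrl.tip_reach)
for n in ["side","top","wrist"]:
    im=viewer.camera(n); cv2.imwrite(f"pics/a_{n}.png",im[:,:,::-1]); print(n,viewer.get_calibration(n))
E
```

```text
pics
{'time_s': 0.0, 'q': array([ 1.10368246e+00,  1.81543937e-01,  1.60802024e+00, -7.77710808e-06,
        1.35380075e+00, -2.06309532e-01]), 'dq': array([ 0.00113808, -0.00205907,  0.00034967,  0.00055204,  0.00019392,
       -0.00079545]), 'joint_efforts': array([ 2.51001045e-03, -4.44848907e+01, -3.51355219e+01,  4.57460067e-05,
        8.70056654e-03,  2.16263163e-05]), 'eef_pos': array([0.14800782, 0.55505973, 0.2383766 ]), 'eef_rot': array([ 3.87811878e-04,  7.93049545e-01,  6.09156494e-01, -7.96779089e-04]), 'wrist_force': array([ 0.85292487, -0.38934901, -0.15881657]), 'torque': array([ 1.28026921e-02,  7.17767563e-05, -2.83633520e-02]), 'opening': 0.9958772466426455} 0.008
side {'K': array([[386.39153286,   0.        , 278.15205221],
       [  0.        , 386.39153286, 212.81671494],
       [  0.        ,   0.        ,   1.        ]]), 'dist': array([-0.01748005,  0.        ,  0.        ,  0.        ,  0.        ]), 'origin': array([ 0.44357042, -0.70185933,  0.81577273]), 'orientation': array([ 0.92651836,  0.36819945, -0.02825286, -0.07207405])}
top {'K': array([[408.83246074,   0.        , 280.14368646],
       [  0.        , 408.83246074, 208.33586641],
       [  0.        ,   0.        ,   1.        ]]), 'dist': array([-0.01723533,  0.        ,  0.        ,  0.        ,  0.        ]), 'origin': array([ 0.39977831, -0.05635716,  1.07380084]), 'orientation': array([ 0.71427669,  0.06661034, -0.05511305, -0.694503  ])}
wrist {'K': array([[300.85153345,   0.        , 281.91568055],
       [  0.        , 300.85153345, 203.81354557],
       [  0.        ,   0.        ,   1.        ]]), 'dist': array([-0.02539095,  0.        ,  0.        ,  0.        ,  0.        ]), 'origin': array([0.0728511 , 0.57508353, 0.37287305]), 'orientation': array([ 0.78343143, -0.1232949 , -0.0936417 ,  0.60188437])}
```

View pics/a_top.png

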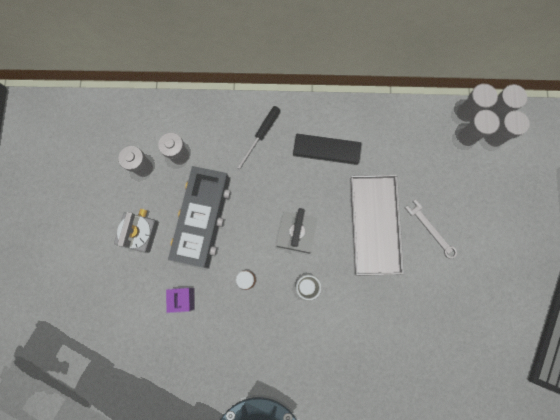

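View pics/a_side.png

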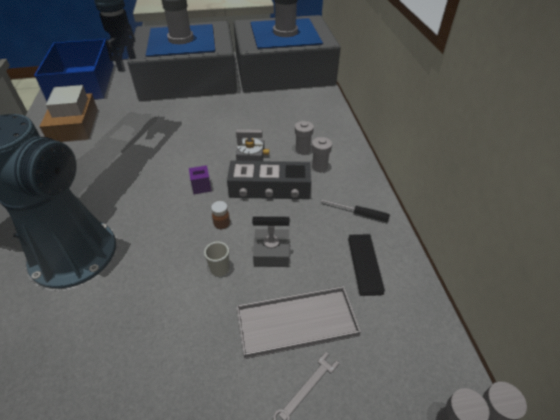

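View pics/a_wrist.png

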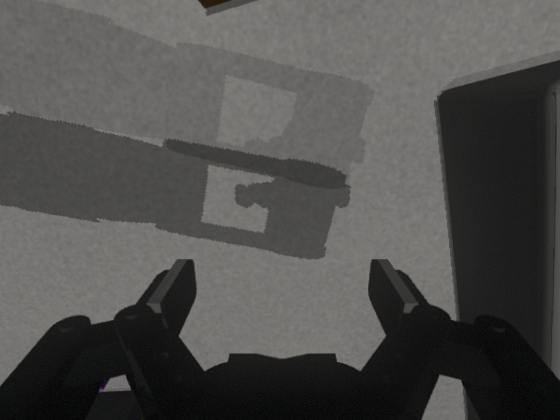

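The top view shows two plugs in the block at (198,216) and (190,245), with the bore at (205,185) empty. The purple look-alike at (178,300) is not meant. The vent is at (135,232), the puller in its stand at (297,230) and the tray at (376,225).

```bash
cat > h.py <<'E'
import numpy as np, cv2
from scipy.spatial.transform import Rotation as R
from bench import telemetry, viewer, ticket, nets, ctrl
def RQ(q): return R.from_quat([q[1],q[2],q[3],q[0]])
def proj(P,c):
    P=np.atleast_2d(P).astype(float); Rc=RQ(c["orientation"]).as_matrix()
    p=(P-c["origin"])@Rc; p=p*[1,-1,-1]
    return cv2.projectPoints(p.reshape(-1,1,3),np.zeros(3),np.zeros(3),c["K"],c["dist"])[0].reshape(-1,2)
def ray(uv,c,z):
    uv=np.atleast_2d(uv).astype(float)
    n=cv2.undistortPoints(uv.reshape(-1,1,2),c["K"],c["dist"]).reshape(-1,2)
    d=np.c_[n[:,0],-n[:,1],-np.ones(len(n))]@RQ(c["orientation"]).as_matrix().T
    t=(z-c["origin"][2])/d[:,2]
    return c["origin"]+d*t[:,None]
def shot(n,name=None):
    c=viewer.get_calibration(n); im=viewer.camera(n)[:,:,::-1].copy()
    if name: cv2.imwrite(f"pics/{name}.png",im)
    return im,c
def crop(im,x0,y0,x1,y1,name,s=None):
    s=s or min(800/(x1-x0),600/(y1-y0))
    cv2.imwrite(f"pics/{name}.png",cv2.resize(im[y0:y1,x0:x1],None,fx=s,fy=s,interpolation=cv2.INTER_CUBIC))
def w2xy(p,o,yaw,): # local pts->world
    c,s=np.cos(yaw),np.sin(yaw); p=np.atleast_2d(p).astype(float)
    return np.c_[o[0]+c*p[:,0]-s*p[:,1],o[1]+s*p[:,0]+c*p[:,1],p[:,2]]
def obs():
    o=telemetry.get_obs(); m=RQ(o["eef_rot"]).as_matrix()
    print("t",round(o["time_s"],2),"pos",np.round(o["eef_pos"],4),"jaw yaw",round(np.degrees(np.arctan2(m[1,0],m[0,0])),2),"z",np.round(m[:,2],3),"F",np.round(o["wrist_force"],1),"op",round(o["opening"],3),"q",np.round(o["q"],2)); return o
def delta(pos,yaw=None,o=None):
    """shift/turn in tool axes from the current pose to TCP pos, tool down, jaw yaw deg (mod 180)"""
    o=o or telemetry.get_obs(); m=RQ(o["eef_rot"])
    cur=m.as_matrix(); cy=np.degrees(np.arctan2(cur[1,0],cur[0,0]))
    y=cy if yaw is None else yaw
    if yaw is not None:
        y=cy+((yaw-cy+90)%180-90)
    yr=np.radians(y); T=np.array([[np.cos(yr),np.sin(yr),0],[np.sin(yr),-np.cos(yr),0],[0,0,-1]])
    rv=np.degrees((m.inv()*R.from_matrix(T)).as_rotvec())
    d=m.inv().apply(np.array(pos)-o["eef_pos"])
    print("shift mm",np.round(d*1000,1),"turn deg",np.round(rv,2),"target yaw",round(y,1),"n",np.linalg.norm(d)/.05,np.linalg.norm(rv)/8.59); return d,rv
E
python3 - <<'E'
from h import *
im=cv2.imread("pics/a_top.png"); crop(im,100,150,240,320,"b1"); crop(im,240,170,420,290,"b2")
c=viewer.get_calibration("top")
for n,uv,z in [("vent",(135,230),.09),("stand",(297,230),.045),("tray",(376,225),.0)]: print(n,ray(uv,c,z))
im=cv2.imread("pics/a_side.png"); crop(im,210,110,340,210,"b3")
E
```

```text
vent [[0.50772217 0.3144105  0.09      ]]
stand [[ 0.52417109 -0.08118982  0.045     ]]
tray [[ 0.54859948 -0.29052313  0.        ]]
```

View pics/b1.png

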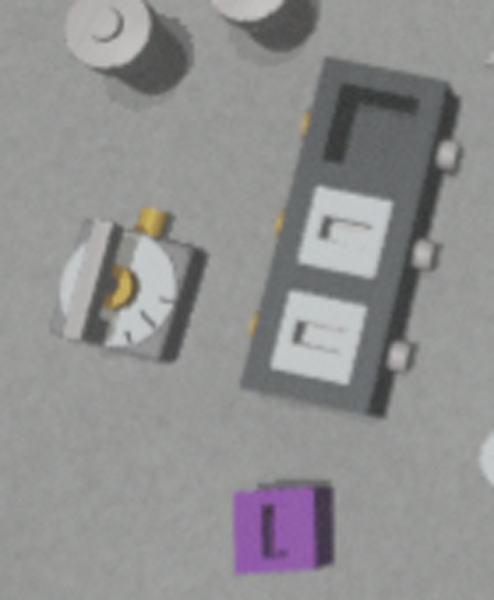

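View pics/b2.png

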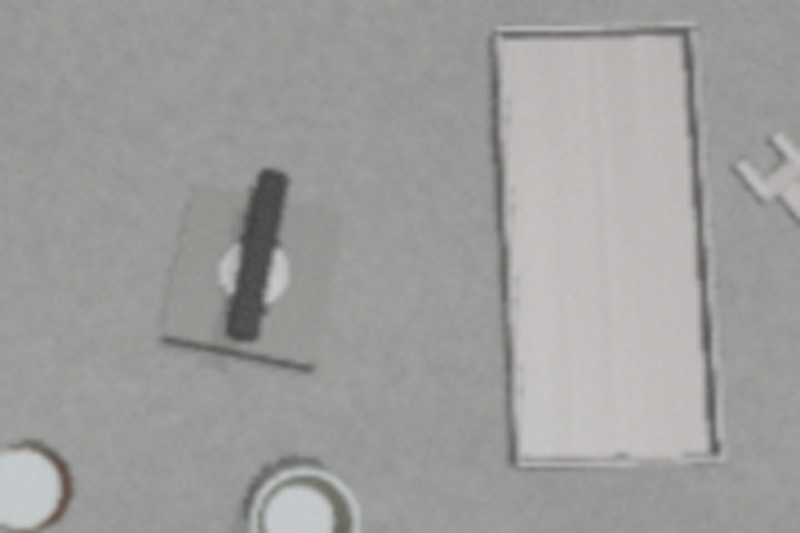

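View pics/b3.png

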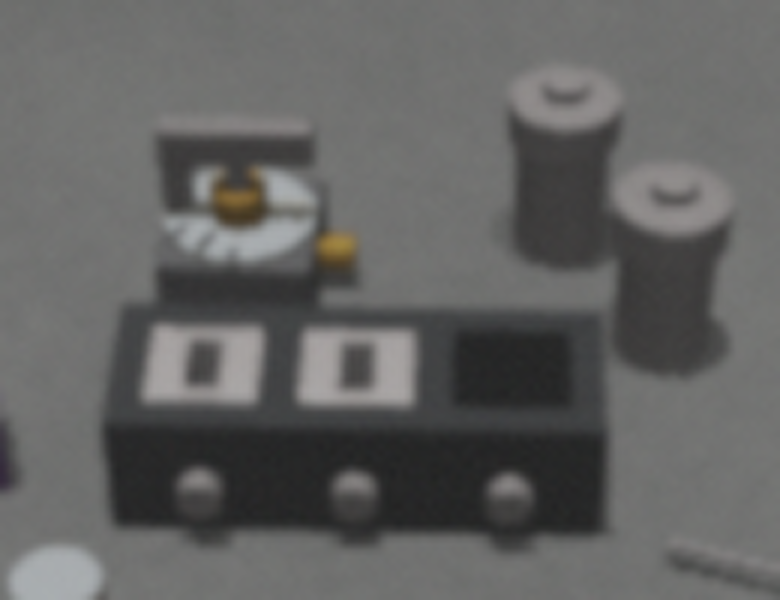

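Run:
```python
from h import *
o=obs(); m=RQ(o["eef_rot"]); c=viewer.get_calibration("wrist")
print("cam off tool",m.inv().apply(c["origin"]-o["eef_pos"]),"look",m.inv().apply(-RQ(c["orientation"]).as_matrix()[:,2]))
ct=viewer.get_calibration("top")
s=600/170
f=lambda x,y:(100+x/s-.36,150+y/s-.36)
a=ray(f(103,222),ct,.102); b=ray(f(77,336),ct,.102)
print("bar",a,b,(a+b)/2,np.degrees(np.arctan2(*(a-b)[0,[1,0]])))
for p in [(325,57),(458,85),(383,410),(242,387)]: print("block corner",ray(f(*p),ct,.07))
delta([.505,.30,.32],75,o)
```

```text
t 0.15 pos [0.148  0.5552 0.2386] jaw yaw 75.06 z [-0.001 -0.001 -1.   ] F [ 0.6 -0.7 -0.3] op 1.006 q [ 1.1   0.18  1.61 -0.    1.35 -0.21]
cam off tool [-0.00034945 -0.07782381 -0.13428188] look [-3.43365971e-04  3.06175575e-01  9.51974999e-01]
bar [[0.54851129 0.32886304 0.102     ]] [[0.46979645 0.33941962 0.102     ]] [[0.50915387 0.33414133 0.102     ]] -7.63845233793234
block corner [[0.67827784 0.19114996 0.07      ]]
block corner [[0.65987726 0.09380994 0.07      ]]
block corner [[0.42723831 0.13410104 0.07      ]]
block corner [[0.44012341 0.2333433  0.07      ]]
shift mm [-154.6  410.7  -81.3] turn deg [-0.02  0.08  0.06] target yaw 75.0 n 8.925576273750162 0.011394281253730794
```

Run:
```python
from h import *
delta([.509,.334,.27],80)
```

```text
shift mm [-120.7  405.8  -31.4] turn deg [-0.02  0.08 -4.94] target yaw 80.0 n 8.48991332386635 0.5755046346030527
```

Emit:
step_arm --plan '[[[-0.06, 0.203, -0.031], [0, 0, -5]], [[-0.06, 0.203, -0.031], [0, 0, -5]], [[-0.12, 0.405, -0.031], [0, 0, -5]], [[-0.12, 0.405, -0.031], [0, 0, -5]], [[-0.12, 0.405, -0.031], [0, 0, -5]]]'

```text
time_s: 0.65
eef_pos: [0.3618, 0.4245, 0.2614]
eef_rot: [-0.0, 0.766, 0.643, -0.0]
wrist_force: [1.1, 0.2, 0.5]
opening: 0.999
```

Run:
```python
from h import *
obs();delta([.509,.334,.27],80)
```

```text
t 0.65 pos [0.3618 0.4245 0.2614] jaw yaw 80.08 z [-0. -0. -1.] F [1.1 0.2 0.5] op 0.999 q [ 0.65  0.12  1.63  0.    1.39 -0.75]
shift mm [-63.8 160.6  -8.6] turn deg [-0.    0.    0.08] target yaw 80.0 n 3.460898131556292 0.00893835190902828
```

Emit:
step_arm --plan '[[[0, 0, 0], [0, 0, 0]]]'

```text
time_s: 0.75
eef_pos: [0.3655, 0.4226, 0.2616]
eef_rot: [0.001, 0.768, 0.641, 0.001]
wrist_force: [-1.2, 0.9, -0.1]
opening: 0.999
```

Run:
```python
from h import *
obs();delta([.509,.334,.27],80)
```

```text
t 0.75 pos [0.3655 0.4226 0.2616] jaw yaw 79.68 z [ 0.002 -0.001 -1.   ] F [-1.2  0.9 -0.1] op 0.999 q [ 0.65  0.13  1.62 -0.    1.39 -0.74]
shift mm [-61.5 157.1  -8. ] turn deg [ 0.13  0.03 -0.32] target yaw 80.0 n 3.377579578825475 0.04037863969810371
```

Emit:
step_arm --plan '[[[-0.03, 0.078, -0.008], [0, 0, 0]], [[-0.0615, 0.157, -0.008], [0, 0, 0]], [[-0.0615, 0.157, -0.008], [0, 0, 0]], [[-0.0615, 0.157, -0.008], [0, 0, 0]], [[-0.0615, 0.157, -0.008], [0, 0, 0]]]'

```text
time_s: 1.25
eef_pos: [0.5061, 0.3367, 0.2688]
eef_rot: [-0.0, 0.767, 0.642, -0.0]
wrist_force: [-0.5, 0.5, -0.1]
opening: 0.996
```

Run:
```python
from h import *
obs();shot("wrist","c1")
```

```text
t 1.25 pos [0.5061 0.3367 0.2688] jaw yaw 79.86 z [-0.001 -0.    -1.   ] F [-0.5  0.5 -0.1] op 0.996 q [ 0.39  0.23  1.49 -0.    1.42 -1.  ]
```

View pics/c1.png

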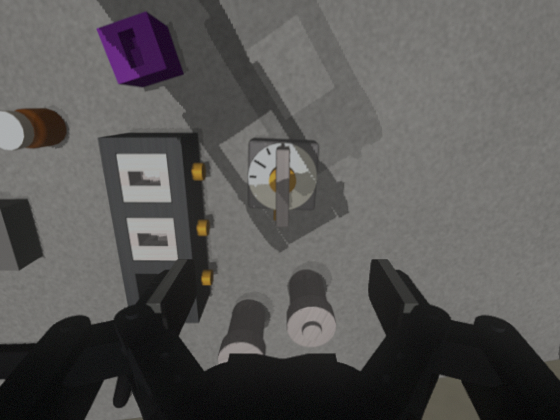

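The wrist view shows the vent at (283,180). Its bar lies in line with the base and the pointer is up at (283,148), so the vent is shut. The marks lie on the left, with the cells at (307,320) and (240,345). I'll measure it in an enlarged crop.

Run:
```python
from h import *
im=cv2.imread("pics/c1.png"); crop(im,228,125,338,235,"c2",5.4); crop(im,90,120,220,330,"c3")
```

```text
(no output)
```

View pics/c2.png

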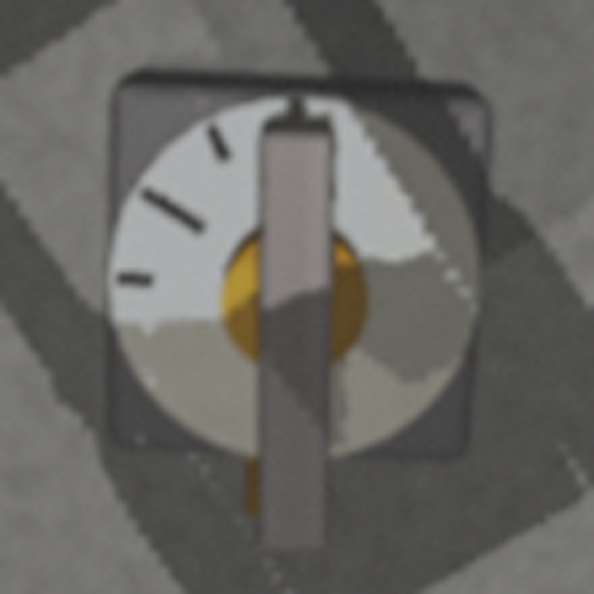

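View pics/c3.png

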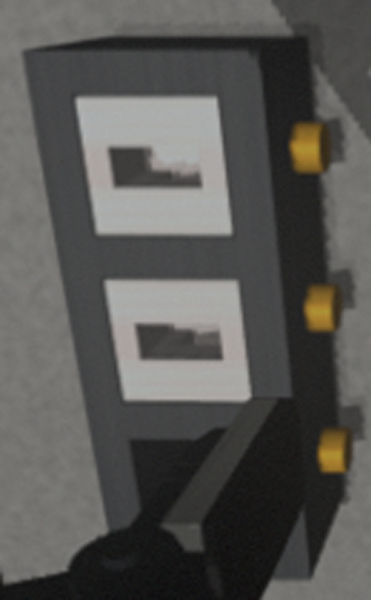

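Run:
```python
from h import *
c=viewer.get_calibration("wrist"); o=obs()
f=lambda x,y,s=5.4,x0=228,y0=125:(x0+(x+.5)/s-.5,y0+(y+.5)/s-.5)
# bar top corners
a=ray([f(267,132),f(332,132)],c,.102); b=ray([f(262,548),f(325,548)],c,.102)
print(a,b); A=a.mean(0);B=b.mean(0); print("len",np.linalg.norm(A-B),"c",(A+B)/2,"yaw",np.degrees(np.arctan2(*(B-A)[[1,0]])))
base=ray([f(118,85),f(490,90),f(468,458),f(110,450)],c,.04); print(base.mean(0)); print(base)
d=base; print(np.degrees(np.arctan2(*(d[3]-d[0])[[1,0]])),np.degrees(np.arctan2(*(d[2]-d[1])[[1,0]])),np.degrees(np.arctan2(*(d[0]-d[1])[[1,0]]))-90)
# block
s=600/210
g=lambda x,y:f(x,y,s,90,120)
P1=ray([g(76,97),g(218,97),g(233,234),g(97,235)],c,.07);P2=ray([g(104,281),g(236,281),g(251,400),g(125,400)],c,.07)
for P in (P1,P2):
    print(P.mean(0),[round(np.linalg.norm(P[i]-P[i-1]),4) for i in range(4)],np.degrees(np.arctan2(*(P[3]-P[0])[[1,0]])),np.degrees(np.arctan2(*(P[1]-P[0])[[1,0]]))-90)
delta([*((A+B)/2)[:2],.102],80)
```

```text
t 1.3 pos [0.5046 0.3378 0.2687] jaw yaw 79.95 z [-0.002 -0.    -1.   ] F [-0.5 -0.4  0.2] op 0.998 q [ 0.39  0.23  1.49  0.    1.42 -1.  ]
[[0.46571619 0.33919266 0.102     ]
 [0.46780316 0.35097177 0.102     ]] [[0.54652397 0.3234424  0.102     ]
 [0.54871288 0.33580929 0.102     ]]
len 0.08232276211346404 c [0.50718905 0.33735403 0.102     ] yaw -10.821697865549455
[0.50693888 0.33745394 0.04      ]
[[0.45761617 0.30630198 0.04      ]
 [0.47297731 0.38678458 0.04      ]
 [0.55692522 0.36978074 0.04      ]
 [0.5402368  0.28694845 0.04      ]]
-13.183585935851507 -11.450473887144605 -190.80567532804838
[0.47552938 0.18320151 0.07      ] [np.float64(0.0563), np.float64(0.0558), np.float64(0.0557), np.float64(0.0562)] -10.729686590914591 -10.27980357984633
[0.55009385 0.16920849 0.07      ] [np.float64(0.0553), np.float64(0.0554), np.float64(0.0551), np.float64(0.0554)] -9.717928530315849 -9.972917376321604
shift mm [  0.    2.9 166.7] turn deg [-0.09  0.02 -0.05] target yaw 80.0 n 3.335022784871037 0.011963299107574852
```

Emit:
step_arm --plan '[[[0, 0.003, 0.05], [0, 0, 1]], [[0, 0.003, 0.1], [0, 0, 1]], [[0, 0.003, 0.145], [0, 0, 1]], [[0, 0.003, 0.182], [0, 0, 1]], [[0, 0.003, 0.182], [0, 0, 1]]]'

```text
time_s: 1.8
eef_pos: [0.5012, 0.3372, 0.0813]
eef_rot: [-0.002, 0.771, 0.637, -0.006]
wrist_force: [0.2, 0.5, -1.0]
opening: 1.004
```

Emit:
step_arm --plan '[[[0, 0, 0], [0, 0, 0]], [[0, 0, 0], [0, 0, 0]], [[0, 0, 0], [0, 0, 0]], [[0, 0, 0], [0, 0, 0]], [[0, 0, 0], [0, 0, 0]]]' --fingers 0

```text
time_s: 2.3
eef_pos: [0.5079, 0.3364, 0.089]
eef_rot: [0.001, 0.771, 0.637, -0.0]
wrist_force: [-6.9, -14.5, 33.5]
opening: 0.148
```

Emit:
step_arm --plan '[[[0, 0, -0.004], [0, 0, 0]], [[0, 0, -0.004], [0, 0, 0]]]'

```text
time_s: 2.5
eef_pos: [0.5078, 0.3363, 0.0894]
eef_rot: [0.001, 0.771, 0.636, -0.0]
wrist_force: [7.6, -1.0, -16.0]
opening: 0.146
```

Run:
```python
from h import *
obs();shot("side","d1");
im,c=shot("wrist","d2")
```

```text
t 2.5 pos [0.5078 0.3363 0.0894] jaw yaw 79.03 z [ 0.    -0.002 -1.   ] F [  7.6  -1.  -16. ] op 0.146 q [ 0.39  0.42  1.62 -0.    1.09 -0.99]
```

View pics/d2.png

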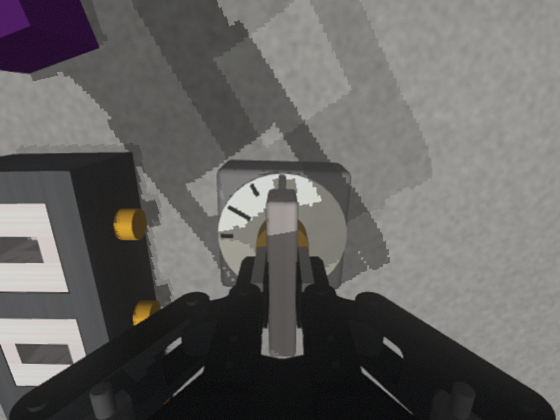

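Emit:
step_arm --plan '[[[0, 0, 0.001], [0, 0, -8]], [[0, 0, 0.001], [0, 0, -16]], [[0, 0, 0.001], [0, 0, -24]], [[0, 0, 0.001], [0, 0, -32]], [[0, 0, 0.001], [0, 0, -40]]]'

```text
time_s: 3.1
eef_pos: [0.508, 0.3351, 0.0893]
eef_rot: [0.001, 0.505, 0.863, -0.002]
wrist_force: [4.9, -9.1, -8.0]
opening: 0.149
```

Emit:
step_arm --plan '[[[0, 0, 0], [0, 0, -8]], [[0, 0, 0], [0, 0, -15]], [[0, 0, 0], [0, 0, -20]], [[0, 0, 0], [0, 0, -20]], [[0, 0, 0], [0, 0, -20]]]'

```text
time_s: 3.6
eef_pos: [0.5084, 0.3346, 0.0893]
eef_rot: [0.001, 0.35, 0.937, -0.002]
wrist_force: [7.2, -9.7, -8.1]
opening: 0.147
```

Run:
```python
from h import *
obs();im,c=shot("wrist","d3");crop(im,180,100,400,360,"d3c")
```

```text
t 3.6 pos [0.5084 0.3346 0.0893] jaw yaw 139.02 z [ 0.    -0.005 -1.   ] F [ 7.2 -9.7 -8.1] op 0.147 q [ 0.39  0.42  1.62 -0.    1.09 -2.03]
```

View pics/d3c.png

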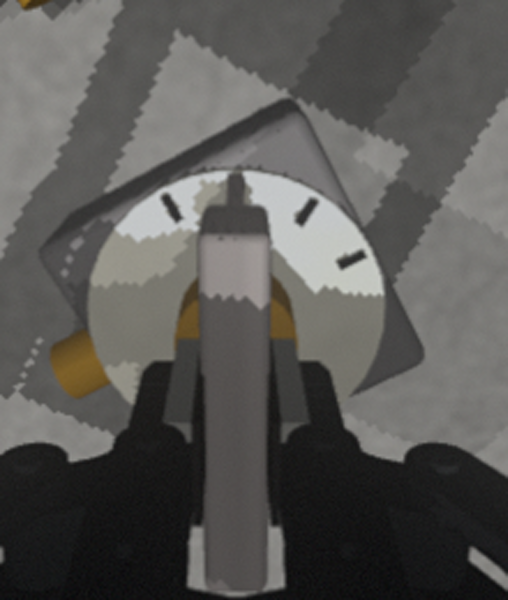

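Emit:
step_arm --plan '[[[0, 0, 0], [0, 0, 0]], [[0, 0, 0], [0, 0, 0]], [[0, 0, 0], [0, 0, 0]]]' --fingers 60

```text
time_s: 3.95
eef_pos: [0.5077, 0.338, 0.091]
eef_rot: [0.0, 0.35, 0.937, 0.0]
wrist_force: [0.5, -0.3, 0.5]
opening: 0.596
```

Emit:
step_arm --plan '[[[0, 0, -0.05], [0, 0, 0]], [[0, 0, -0.1], [0, 0, 0]], [[0, 0, -0.14], [0, 0, 8]], [[0, 0, -0.15], [0, 0, 16]], [[0, 0, -0.15], [0, 0, 24]]]'

```text
time_s: 4.45
eef_pos: [0.5089, 0.3388, 0.2448]
eef_rot: [0.002, 0.539, 0.842, 0.003]
wrist_force: [0.8, -0.3, -0.2]
opening: 0.595
```

Run:
```python
from h import *
obs();im,c=shot("wrist","d4"); im,c=shot("top","d5"); crop(im,240,170,420,290,"d5c")
s=800/180
f=lambda x,y:(240+(x+.5)/s-.5,170+(y+.5)/s-.5)
a=ray([f(273,172),f(242,338)],c,.136); print("bar",a,a.mean(0),np.degrees(np.arctan2(*(a[0]-a[1])[[1,0]])))
delta([*a.mean(0)[:2],.30],80)
```

```text
t 4.45 pos [0.5089 0.3388 0.2448] jaw yaw 114.77 z [ 0.006  0.003 -1.   ] F [ 0.8 -0.3 -0.2] op 0.595 q [ 0.39  0.25  1.51  0.    1.37 -1.61]
bar [[ 0.5641789  -0.0872536   0.136     ]
 [ 0.47688876 -0.07307208  0.136     ]] [ 0.52053383 -0.08016284  0.136     ] -9.227888328183102
shift mm [-384.6 -165.1  -58.7] turn deg [ 0.12 -0.04 35.02] target yaw 80.0 n 8.45160971409406 4.077144768666154
```

View pics/d4.png

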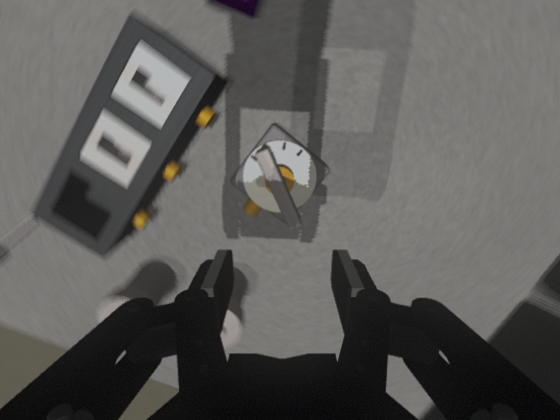

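Emit:
step_arm --plan '[[[-0.04, -0.017, -0.045], [0, 0, 8]], [[-0.085, -0.036, -0.058], [0, 0, 16]], [[-0.13, -0.055, -0.058], [0, 0, 24]], [[-0.175, -0.075, -0.058], [0, 0, 32]], [[-0.22, -0.095, -0.058], [0, 0, 35]]]' --fingers 100

```text
time_s: 5.05
eef_pos: [0.514, 0.105, 0.2985]
eef_rot: [0.0, 0.766, 0.643, 0.0]
wrist_force: [-0.2, -0.5, 0.1]
opening: 0.998
```

Run:
```python
from h import *
obs();delta([.515,-.08,.285],80)
```

```text
t 5.05 pos [0.514  0.105  0.2985] jaw yaw 80.1 z [ 0.  0. -1.] F [-0.2 -0.5  0.1] op 0.998 q [-0.03  0.02  1.66  0.    1.46 -1.42]
shift mm [-182.1   32.8   13.4] turn deg [ 0.02 -0.01  0.1 ] target yaw 80.0 n 3.7097582086625462 0.01149166456081744
```

Emit:
step_arm --plan '[[[-0.045, 0.008, 0.013], [0, 0, 0]], [[-0.09, 0.016, 0.013], [0, 0, 0]], [[-0.135, 0.024, 0.013], [0, 0, 0]], [[-0.182, 0.032, 0.013], [0, 0, 0]], [[-0.182, 0.032, 0.013], [0, 0, 0]]]'

```text
time_s: 5.55
eef_pos: [0.5141, -0.0833, 0.285]
eef_rot: [0.0, 0.766, 0.642, -0.001]
wrist_force: [0.2, 0.1, 0.0]
opening: 1.001
```

Run:
```python
from h import *
obs();im,c=shot("wrist","e1"); 
b=nets.boxes_of("puller_bar","wrist"); print(b[:2]); print(nets.boxes_of("stand","wrist")[:2])
```

```text
t 5.55 pos [ 0.5141 -0.0833  0.285 ] jaw yaw 79.95 z [-0.001 -0.002 -1.   ] F [0.2 0.1 0. ] op 1.001 q [-0.39  0.02  1.69 -0.    1.43 -1.78]
[{'extent': [268.6, 150.4, 303.3, 239.8], 'score': 0.77}, {'extent': [493.4, 248.3, 559.1, 315.9], 'score': 0.74}]
[{'extent': [247.2, 140.7, 320.7, 210.9], 'score': 0.83}, {'extent': [69.3, 113.6, 214.7, 297.9], 'score': 0.64}]
```

View pics/e1.png

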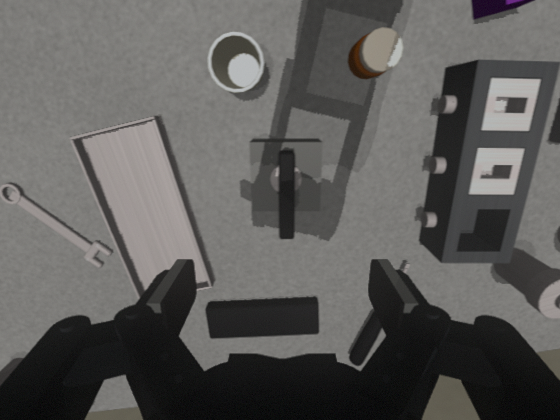

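The puller bar runs from (287,150) to (287,238) on the stand. The tray is at left, and the beaker (237,62) and jar (377,52) are clear.

Run:
```python
from h import *
im=cv2.imread("pics/e1.png"); crop(im,235,130,335,250,"e1c",5)
```

```text
(no output)
```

View pics/e1c.png

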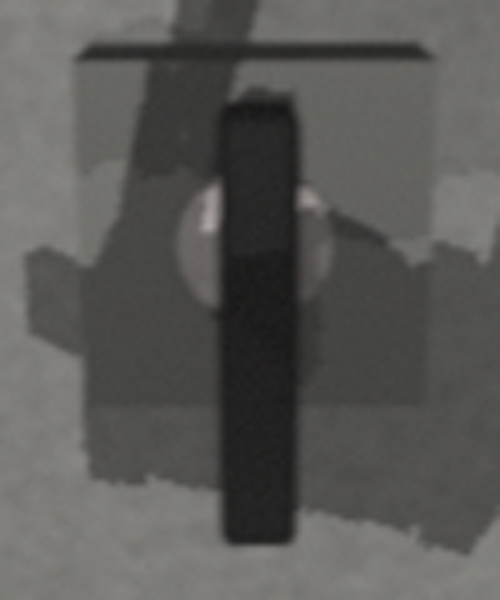

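Run:
```python
from h import *
c=viewer.get_calibration("wrist"); o=obs()
f=lambda x,y,s=5,x0=235,y0=130:(x0+(x+.5)/s-.5,y0+(y+.5)/s-.5)
a=ray([f(258,108),f(260,544)],c,.136); print(a,np.linalg.norm(a[0]-a[1]),a.mean(0),np.degrees(np.arctan2(*(a[1]-a[0])[[1,0]])))
b=ray([f(76,60),f(437,60),f(426,405),f(85,405)],c,.045); print(b,b.mean(0)); print(np.degrees(np.arctan2(*(b[3]-b[0])[[1,0]])),np.degrees(np.arctan2(*(b[2]-b[1])[[1,0]])))
delta([*a.mean(0)[:2],.123],79.5)
```

```text
t 5.7 pos [ 0.5143 -0.0779  0.285 ] jaw yaw 80.15 z [-0.001  0.001 -1.   ] F [-0.2 -0.4  0.4] op 1.002 q [-0.38  0.02  1.69  0.    1.43 -1.78]
[[ 0.47677505 -0.06772337  0.136     ]
 [ 0.56468309 -0.08218888  0.136     ]] 0.08909026148757673 [ 0.52072907 -0.07495613  0.136     ] -9.344433107580018
[[ 0.47012701 -0.11059927  0.045     ]
 [ 0.48528478 -0.0233109   0.045     ]
 [ 0.57364157 -0.03796039  0.045     ]
 [ 0.55825678 -0.12642471  0.045     ]] [ 0.52182754 -0.07457382  0.045     ]
-10.18009602976393 -9.413957728356138
shift mm [  3.9   6.  162. ] turn deg [-0.05 -0.05  0.65] target yaw 79.5 n 3.242887528433519 0.07586390064169014
```

```bash
cat >> h.py <<'E'
def barrect(im,c,roi,z,thr=45):
    x0,y0,x1,y1=roi; g=cv2.cvtColor(im,cv2.COLOR_BGR2GRAY)[y0:y1,x0:x1]
    k=6; g=cv2.resize(g,None,fx=k,fy=k,interpolation=cv2.INTER_CUBIC)
    n,l,st,ce=cv2.connectedComponentsWithStats((g<thr).astype(np.uint8))
    i=1+np.argmax(st[1:,4]); cn=np.argwhere(l==i)[:,::-1].astype(np.float32)
    r=cv2.minAreaRect(cn); b=cv2.boxPoints(r)
    b=(b+.5)/k-.5+[x0,y0]; w=ray(b,c,z)
    e=[w[(j+1)%4]-w[j] for j in range(4)]; L=[np.linalg.norm(v) for v in e]; j=int(np.argmax(L))
    print("rect px",np.round(b,1).tolist(),"L",np.round(L,4)); v=e[j]
    ang=np.degrees(np.arctan2(v[1],v[0])); ang=(ang+90)%180-90
    print("centre",np.round(w.mean(0),4),"yaw",round(ang,2)); return w.mean(0),ang
E
python3 - <<'E'
from h import *
im,c=shot("wrist","e2"); o=obs()
p,a=barrect(im,c,(250,135,325,250),.136)
delta([*p[:2],.123],a+90)
E
```

```text
t 5.75 pos [ 0.5144 -0.0773  0.2851] jaw yaw 80.2 z [-0.001  0.001 -1.   ] F [-0.   0.1 -0.5] op 0.999 q [-0.38  0.02  1.69  0.    1.43 -1.78]
rect px [[270.8, 151.1], [288.0, 150.7], [290.0, 238.7], [272.9, 239.1]] L [0.0161 0.0899 0.0176 0.09  ]
centre [ 0.5198 -0.0807  0.136 ] yaw -9.15
shift mm [ -2.6   6.1 162.1] turn deg [-0.04 -0.04 -0.65] target yaw 80.8 n 3.2446209518034177 0.0754781741127427
```

Emit:
step_arm --plan '[[[-0.003, 0.006, 0.05], [0, 0, -0.7]], [[-0.003, 0.006, 0.1], [0, 0, -0.7]], [[-0.003, 0.006, 0.14], [0, 0, -0.7]], [[-0.003, 0.006, 0.168], [0, 0, -0.7]], [[-0.003, 0.006, 0.168], [0, 0, -0.7]]]'

```text
time_s: 6.25
eef_pos: [0.5166, -0.0792, 0.1131]
eef_rot: [-0.004, 0.761, 0.649, -0.002]
wrist_force: [-1.4, 0.4, -0.7]
opening: 1.0
```

Emit:
step_arm --plan '[[[0, 0, 0], [0, 0, 0]], [[0, 0, 0], [0, 0, 0]], [[0, 0, 0], [0, 0, 0]], [[0, 0, 0], [0, 0, 0]], [[0, 0, 0], [0, 0, 0]]]' --fingers 0

```text
time_s: 6.75
eef_pos: [0.5206, -0.0823, 0.1186]
eef_rot: [0.001, 0.762, 0.648, 0.001]
wrist_force: [1.3, 1.4, 1.5]
opening: 0.176
```

Run:
```python
from h import *
obs();im,c=shot("wrist","e3")
```

```text
t 6.75 pos [ 0.5206 -0.0823  0.1186] jaw yaw 80.75 z [ 0.002 -0.    -1.   ] F [1.3 1.4 1.5] op 0.176 q [-0.38  0.22  1.83  0.    1.09 -1.79]
```

View pics/e3.png

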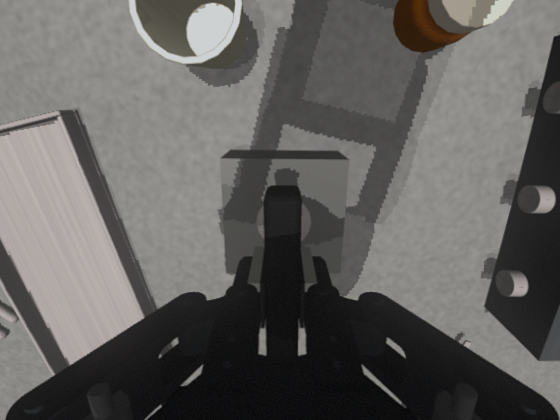

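Emit:
step_arm --plan '[[[0, 0, -0.03], [0, 0, 0]], [[0, 0, -0.07], [0, 0, 0]], [[0, 0, -0.11], [0, 0, 0]], [[0, 0, -0.145], [0, 0, 0]], [[0, 0, -0.145], [0, 0, 0]]]'

```text
time_s: 7.3
eef_pos: [0.5225, -0.0835, 0.2681]
eef_rot: [0.004, 0.762, 0.648, 0.002]
wrist_force: [0.5, -0.4, -2.3]
opening: 0.173
```

Run:
```python
from h import *
obs();im,c=shot("wrist","e4"); im,c=shot("side","e4s"); delta([.535,.10,.265],80)
```

```text
t 7.3 pos [ 0.5225 -0.0835  0.2681] jaw yaw 80.75 z [ 0.009 -0.004 -1.   ] F [ 0.5 -0.4 -2.3] op 0.173 q [-0.38  0.05  1.7  -0.    1.39 -1.79]
shift mm [182.6 -14.4  -2.5] turn deg [0.05 0.02 0.75] target yaw 80.0 n 3.6626958008005173 0.08739640174584319
```

View pics/e4.png

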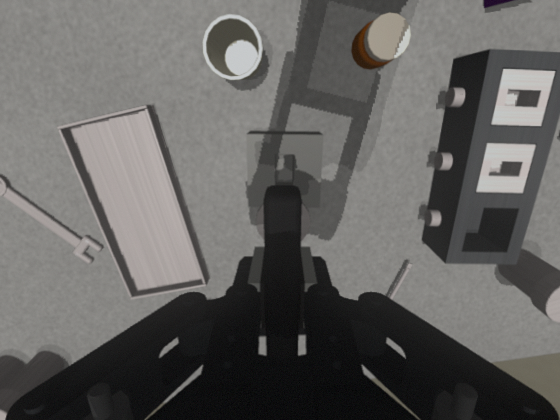

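View pics/e4s.png

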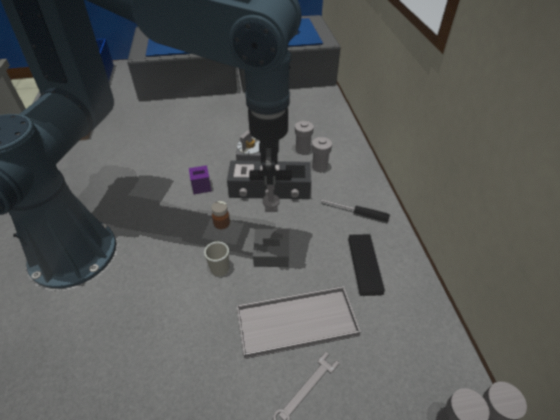

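Emit:
step_arm --plan '[[[0.045, -0.003, 0], [0, 0, 0]], [[0.09, -0.006, 0], [0, 0, 0]], [[0.135, -0.009, 0], [0, 0, 0]], [[0.135, -0.009, 0], [0, 0, 0]], [[0.135, -0.009, 0], [0, 0, 0]]]'

```text
time_s: 7.9
eef_pos: [0.5314, 0.0534, 0.26]
eef_rot: [-0.001, 0.761, 0.649, -0.002]
wrist_force: [0.4, -0.2, -3.2]
opening: 0.174
```

Emit:
step_arm --plan '[[[0, 0, 0], [0, 0, 0]], [[0, 0, 0], [0, 0, 0]], [[0, 0, 0], [0, 0, 0]]]'

```text
time_s: 8.2
eef_pos: [0.5326, 0.0512, 0.2621]
eef_rot: [-0.0, 0.762, 0.647, -0.0]
wrist_force: [0.1, 0.5, -2.4]
opening: 0.178
```

Run:
```python
from h import *
import pickle
im,c=shot("wrist","e5"); pickle.dump(c,open("e5.pkl","wb")); obs()
crop(im,320,40,500,270,"e5c")
```

```text
t 8.25 pos [0.5327 0.0513 0.2622] jaw yaw 80.66 z [-0. -0. -1.] F [-0.3  0.6 -2.6] op 0.175 q [-0.13  0.07  1.68 -0.    1.39 -1.53]
```

View pics/e5.png

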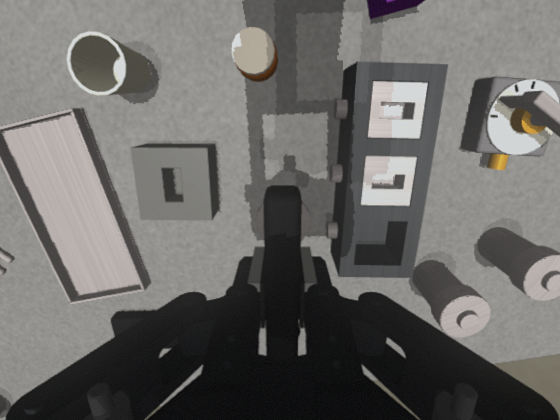

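View pics/e5c.png

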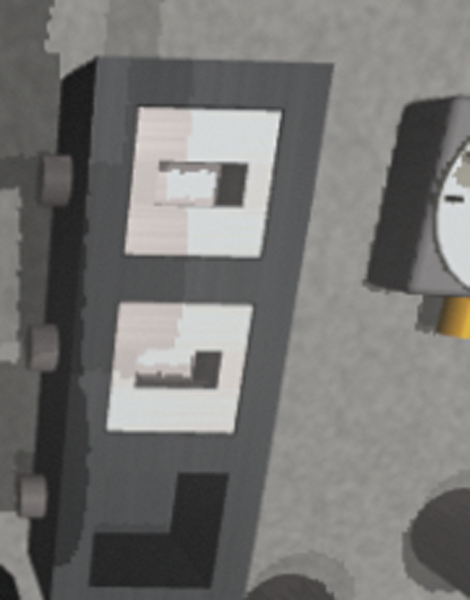

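Run:
```python
from h import *
import pickle
c=pickle.load(open("e5.pkl","rb")); s=600/230
im=cv2.imread("pics/e5.png"); g=cv2.cvtColor(im,cv2.COLOR_BGR2GRAY)
f=lambda p:((p[0]+.5)/s-.5+320,(p[1]+.5)/s-.5+40)
for Q in ([(138,107),(282,112),(262,256),(125,254)],[(119,303),(253,307),(236,433),(107,431)]):
    q=np.array([f(p) for p in Q],np.float32)
    # refine corners
    q2=cv2.cornerSubPix(g,q.reshape(-1,1,2).copy(),(4,4),(-1,-1),(3,50,.01)).reshape(-1,2)
    for P in (ray(q,c,.07),ray(q2,c,.07)):
        print(np.round(P.mean(0),4),[round(np.linalg.norm(P[i]-P[i-1]),4) for i in range(4)],"yaw",np.degrees(np.arctan2(*(P[3]-P[0])[[1,0]])),np.degrees(np.arctan2(*(P[2]-P[1])[[1,0]])),np.degrees(np.arctan2(*(P[1]-P[0])[[1,0]]))-90)
q=[f(p) for p in [(160,162),(248,164),(244,206),(155,205)]]; P=ray(q,c,.07); print("slotA",P.mean(0))
q=[f(p) for p in [(137,346),(221,350),(216,389),(133,387)]]; P=ray(q,c,.07); print("slotB",P.mean(0))
# tray, stand
ct=c
print("stand",ray([(132,147),(215,144),(212,219),(139,218)],c,.045), )
T=ray([(0,130),(80,109),(146,289),(73,302)],c,.022); print("tray",T,T.mean(0))
```

```text
[0.4776 0.1812 0.07  ] [np.float64(0.0562), np.float64(0.0567), np.float64(0.0553), np.float64(0.0566)] yaw -9.794317350460771 -9.868168397324958 -10.75551760809924
[0.4774 0.1808 0.07  ] [np.float64(0.0556), np.float64(0.0558), np.float64(0.0556), np.float64(0.0554)] yaw -10.44347934016104 -10.852696793232177 -10.749921831137968
[0.5526 0.1676 0.07  ] [np.float64(0.0561), np.float64(0.0565), np.float64(0.0555), np.float64(0.057)] yaw -9.945254562774005 -9.363334225317427 -10.87786466585014
[0.5521 0.1672 0.07  ] [np.float64(0.0555), np.float64(0.0558), np.float64(0.0558), np.float64(0.0557)] yaw -10.52136509210528 -10.596375756422168 -10.411562912009387
slotA [0.47773049 0.1812208  0.07      ]
slotB [0.55166521 0.16680235 0.07      ]
stand [[ 0.47010636 -0.11609504  0.045     ]
 [ 0.48285657 -0.01957825  0.045     ]
 [ 0.57252138 -0.04446588  0.045     ]
 [ 0.55638744 -0.1348489   0.045     ]]
tray [[ 0.42259351 -0.28587034  0.022     ]
 [ 0.41668608 -0.17649991  0.022     ]
 [ 0.67030924 -0.1717919   0.022     ]
 [ 0.6751296  -0.28756029  0.022     ]] [ 0.54617961 -0.23043061  0.022     ]
```

Run:
```python
from h import *
im,c=shot("top","e6"); crop(im,240,150,440,300,"e6c")
print(ray([(352,178),(395,177),(401,272),(356,274)],c,.022))
im1=cv2.imread("pics/a_top.png"); crop(im1,240,150,440,300,"a6c")
```

```text
[[ 0.66902625 -0.22383965  0.022     ]
 [ 0.67473681 -0.33723348  0.022     ]
 [ 0.42697485 -0.34785378  0.022     ]
 [ 0.4187917  -0.23381866  0.022     ]]
```

View pics/e6c.png

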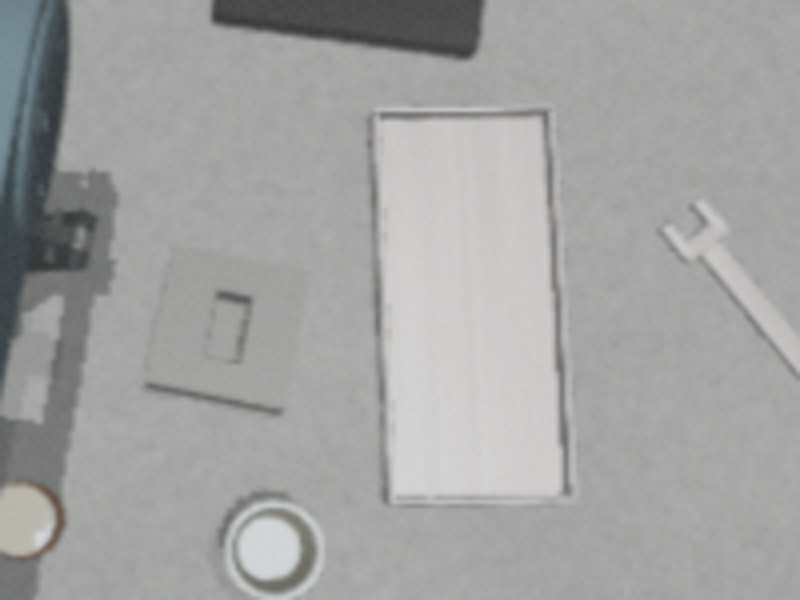

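Run:
```python
from h import *
o=obs(); delta([.477,.180,.262],-10.5,o)
im,c=shot("top"); s=4
f=lambda p:((p[0]+.5)/s-.5+240,(p[1]+.5)/s-.5+150)
T=ray([f(p) for p in [(374,109),(551,108),(574,495),(388,503)]],c,.022); print(T,T.mean(0))
print(np.degrees(np.arctan2(*(T[0]-T[3])[[1,0]])),np.degrees(np.arctan2(*(T[1]-T[2])[[1,0]])))
```

```text
t 8.3 pos [0.5327 0.0515 0.2623] jaw yaw 80.67 z [-0. -0. -1.] F [ 0.8 -0.  -2.6] op 0.172 q [-0.13  0.07  1.68 -0.    1.39 -1.53]
shift mm [117.8 -75.8   0.3] turn deg [-1.000e-02 -0.000e+00 -8.883e+01] target yaw 169.5 n 2.801484184595383 10.340685886679013
[[ 0.67078134 -0.1740383   0.022     ]
 [ 0.67452668 -0.29077476  0.022     ]
 [ 0.42227471 -0.30251978  0.022     ]
 [ 0.41396021 -0.18476101  0.022     ]] [ 0.54538574 -0.23802346  0.022     ]
2.390805035844015 2.665804135757403
```

Emit:
step_arm --plan '[[[0.024, -0.015, 0], [0, 0, 8.5]], [[0.048, -0.03, 0], [0, 0, 17]], [[0.072, -0.045, 0], [0, 0, 25.5]], [[0.096, -0.06, 0], [0, 0, 34]], [[0.1178, -0.0758, 0], [0, 0, 42.5]]]'

```text
time_s: 8.85
eef_pos: [0.4765, 0.1816, 0.2626]
eef_rot: [-0.0, 0.946, 0.325, 0.0]
wrist_force: [-0.9, 0.2, -3.4]
opening: 0.175
```

Emit:
step_arm --plan '[[[0, 0, 0], [0, 0, 8.5]], [[0, 0, 0], [0, 0, 17]], [[0, 0, 0], [0, 0, 25.5]], [[0, 0, 0], [0, 0, 34]], [[0, 0, 0], [0, 0, 42.5]]]'

```text
time_s: 9.35
eef_pos: [0.4769, 0.1806, 0.2625]
eef_rot: [-0.0, 0.999, -0.04, 0.0]
wrist_force: [0.3, 0.5, -2.5]
opening: 0.175
```

Emit:
step_arm --plan '[[[0, 0, 0], [0, 0, 6.2]], [[0, 0, 0], [0, 0, 6.2]], [[0, 0, 0], [0, 0, 6.2]], [[0, 0, 0], [0, 0, 6.2]]]'

```text
time_s: 9.75
eef_pos: [0.4768, 0.1807, 0.2625]
eef_rot: [-0.0, 0.996, -0.09, 0.0]
wrist_force: [-0.1, 0.2, -2.8]
opening: 0.173
```

Run:
```python
from h import *
o=obs(); delta([.4771,.180,.170],-10.5,o);im,c=shot("wrist","f1")
```

```text
t 9.75 pos [0.4768 0.1807 0.2625] jaw yaw -10.33 z [ 0.  0. -1.] F [-0.1  0.2 -2.8] op 0.173 q [0.13 0.01 1.74 0.   1.39 0.31]
shift mm [ 0.4  0.6 92.5] turn deg [-0.   -0.01  0.17] target yaw -10.5 n 1.849270401156042 0.019991257171115554
```

View pics/f1.png

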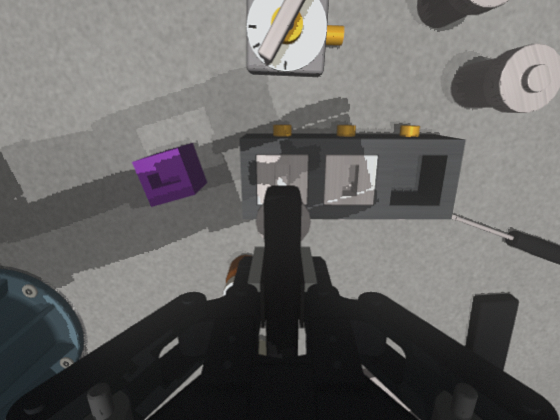

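Emit:
step_arm --plan '[[[0, 0.0005, 0.04], [0, 0, 0.2]], [[0, 0.0005, 0.07], [0, 0, 0.2]], [[0, 0.0005, 0.08], [0, 0, 0.2]], [[0, 0.0005, 0.08], [0, 0, 0.2]], [[0, 0.0005, 0.08], [0, 0, 0.2]]]'

```text
time_s: 10.3
eef_pos: [0.4777, 0.1805, 0.1838]
eef_rot: [-0.0, 0.996, -0.093, 0.001]
wrist_force: [0.1, 0.3, -3.1]
opening: 0.174
```

Run:
```python
from h import *
o=obs(); delta([.4771,.180,.170],-10.5,o);im,c=shot("wrist","f2");crop(im,180,140,400,300,"f2c"); im,c=shot("side","f2s"); crop(im,200,100,340,220,"f2sc")
```

```text
t 10.3 pos [0.4777 0.1805 0.1838] jaw yaw -10.62 z [ 0.002  0.    -1.   ] F [ 0.1  0.3 -3.1] op 0.174 q [0.13 0.09 1.82 0.   1.22 0.31]
shift mm [-0.5  0.6 13.8] turn deg [-0.03 -0.1  -0.12] target yaw -10.5 n 0.27595656318268486 0.01870533582648716
```

View pics/f2c.png

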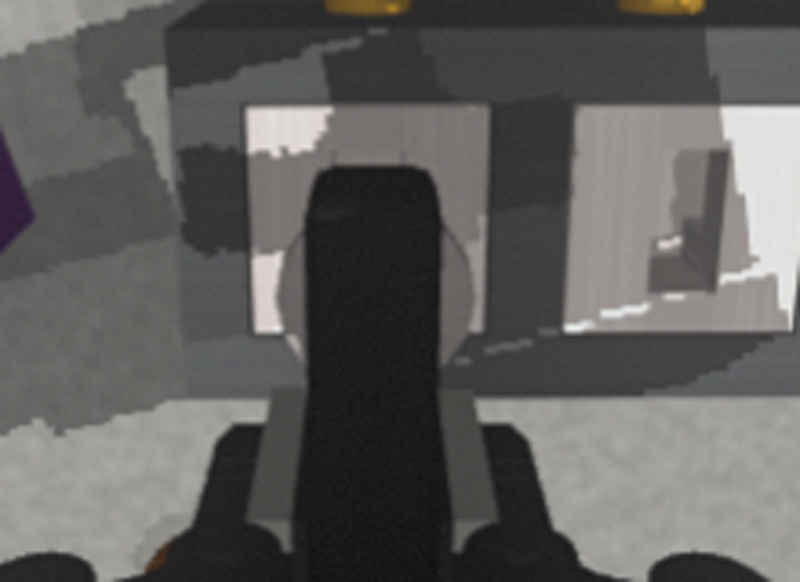

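View pics/f2sc.png

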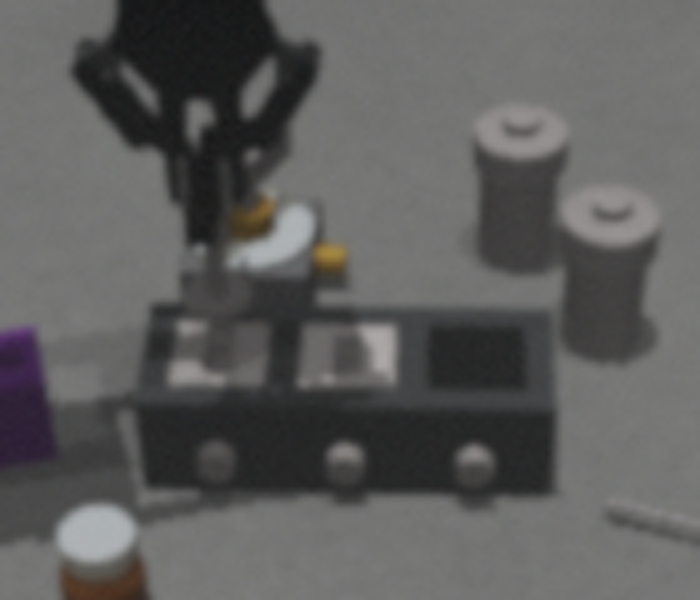

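Emit:
step_arm --plan '[[[0, 0.0005, 0.006], [0, 0, 0]], [[0, 0.0005, 0.012], [0, 0, 0]], [[0, 0.0005, 0.018], [0, 0, 0]], [[0, 0.0005, 0.018], [0, 0, 0]]]'

```text
time_s: 10.8
eef_pos: [0.4758, 0.1797, 0.1632]
eef_rot: [0.0, 0.996, -0.093, -0.001]
wrist_force: [-0.3, 0.1, -3.5]
opening: 0.176
```

Emit:
step_arm --plan '[[[0, 0, 0.005], [0, 0, 0]], [[0, 0, 0.01], [0, 0, 0]], [[0, 0, 0.014], [0, 0, 0]], [[0, 0, 0.014], [0, 0, 0]]]'

```text
time_s: 11.2
eef_pos: [0.4761, 0.1797, 0.1496]
eef_rot: [0.0, 0.996, -0.093, -0.001]
wrist_force: [-0.3, 0.3, -1.8]
opening: 0.175
```

Emit:
step_arm --plan '[[[0, 0, 0.003], [0, 0, 0]], [[0, 0, 0.0045], [0, 0, 0]], [[0, 0, 0.0045], [0, 0, 0]], [[0, 0, 0.0045], [0, 0, 0]]]'

```text
time_s: 11.6
eef_pos: [0.4767, 0.1798, 0.146]
eef_rot: [-0.0, 0.996, -0.093, 0.0]
wrist_force: [0.8, 0.2, -2.5]
opening: 0.177
```

Run:
```python
from h import *
obs();im,c=shot("side","f3s"); crop(im,200,100,340,220,"f3sc")
```

```text
t 11.6 pos [0.4767 0.1798 0.146 ] jaw yaw -10.64 z [ 0.  0. -1.] F [ 0.8  0.2 -2.5] op 0.177 q [0.13 0.14 1.85 0.   1.15 0.31]
```

View pics/f3sc.png

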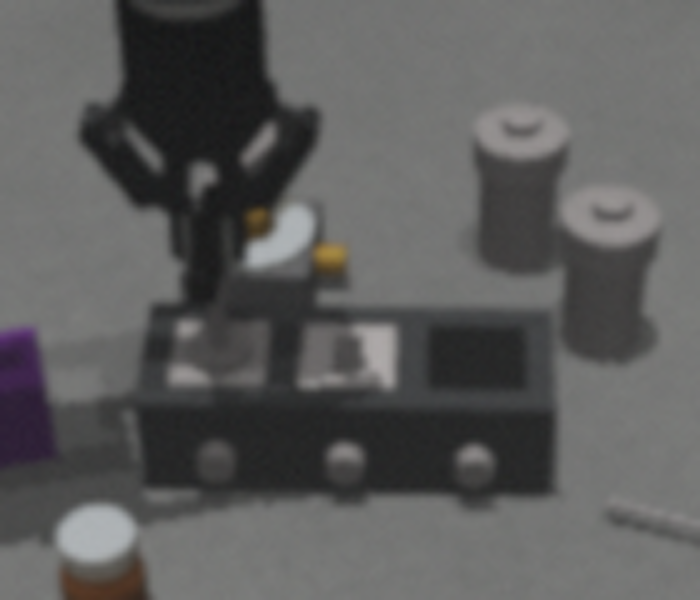

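Emit:
step_arm --plan '[[[0, 0, 0.001], [0, 0, 0]], [[0, 0, 0.0015], [0, 0, 0]], [[0, 0, 0.0015], [0, 0, 0]], [[0, 0, 0.0015], [0, 0, 0]]]'

```text
time_s: 12.05
eef_pos: [0.4766, 0.1798, 0.1444]
eef_rot: [0.0, 0.996, -0.093, -0.0]
wrist_force: [-0.0, -0.4, -2.1]
opening: 0.177
```

Emit:
step_arm --plan '[[[0, 0, 0], [0, 0, 8]], [[0, 0, 0], [0, 0, 16]], [[0, 0, 0], [0, 0, 24]], [[0, 0, 0], [0, 0, 32]], [[0, 0, 0], [0, 0, 40]]]'

```text
time_s: 12.55
eef_pos: [0.4766, 0.1798, 0.1444]
eef_rot: [-0.0, 0.903, -0.43, 0.0]
wrist_force: [1.1, 0.5, -2.4]
opening: 0.176
```

Emit:
step_arm --plan '[[[0, 0, 0], [0, 0, 8]], [[0, 0, 0], [0, 0, 16]], [[0, 0, 0], [0, 0, 24]], [[0, 0, 0], [0, 0, 32]], [[0, 0, 0], [0, 0, 40]]]'

```text
time_s: 13.05
eef_pos: [0.4766, 0.1798, 0.1444]
eef_rot: [0.0, -0.701, 0.713, -0.0]
wrist_force: [0.3, 0.6, -2.5]
opening: 0.171
```

Emit:
step_arm --plan '[[[0, 0, 0], [0, 0, 8]], [[0, 0, 0], [0, 0, 10]], [[0, 0, 0], [0, 0, 10]], [[0, 0, 0], [0, 0, 10]]]'

```text
time_s: 13.45
eef_pos: [0.4766, 0.1798, 0.1444]
eef_rot: [0.0, -0.639, 0.769, -0.0]
wrist_force: [1.1, -0.7, -3.4]
opening: 0.178
```

Run:
```python
from h import *
o=obs();print(o["torque"])
```

```text
t 13.45 pos [0.4766 0.1798 0.1444] jaw yaw -100.57 z [ 0. -0. -1.] F [ 1.1 -0.7 -3.4] op 0.178 q [ 0.13  0.14  1.85 -0.    1.14  1.88]
[-0.00714786 -0.04579797  0.00470163]
```

Emit:
step_arm --plan '[[[0, 0, -0.003], [0, 0, 0]], [[0, 0, -0.006], [0, 0, 0]], [[0, 0, -0.01], [0, 0, 0]], [[0, 0, -0.015], [0, 0, 0]], [[0, 0, -0.015], [0, 0, 0]]]'

```text
time_s: 13.95
eef_pos: [0.4771, 0.1799, 0.1603]
eef_rot: [0.001, -0.639, 0.77, -0.0]
wrist_force: [-0.3, -0.3, -5.7]
opening: 0.176
```

Emit:
step_arm --plan '[[[0, 0, -0.015], [0, 0, 0]], [[0, 0, -0.03], [0, 0, 0]], [[0, 0, -0.045], [0, 0, 0]], [[0, 0, -0.06], [0, 0, 0]], [[0, 0, -0.06], [0, 0, 0]]]'

```text
time_s: 14.45
eef_pos: [0.4781, 0.18, 0.2216]
eef_rot: [0.002, -0.639, 0.77, -0.001]
wrist_force: [0.0, 0.6, -5.9]
opening: 0.174
```

Run:
```python
from h import *
obs();im,c=shot("side","f4s"); crop(im,200,60,340,220,"f4sc");im,c=shot("wrist","f4w")
```

```text
t 14.45 pos [0.4781 0.18   0.2216] jaw yaw -100.63 z [ 0.005  0.001 -1.   ] F [ 0.   0.6 -5.9] op 0.174 q [ 0.13  0.05  1.79 -0.    1.3   1.88]
```

View pics/f4sc.png

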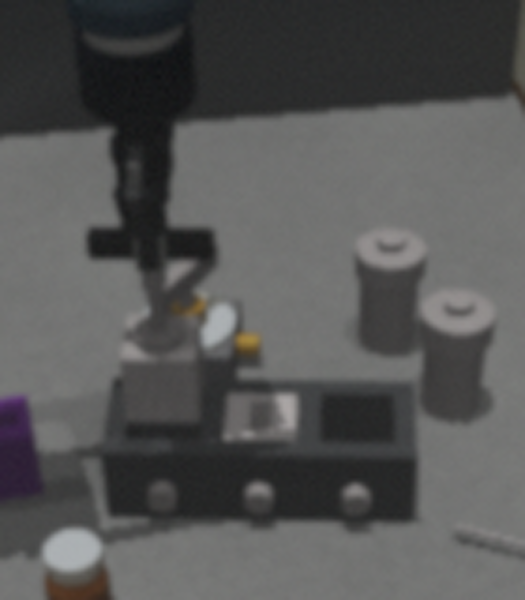

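View pics/f4w.png

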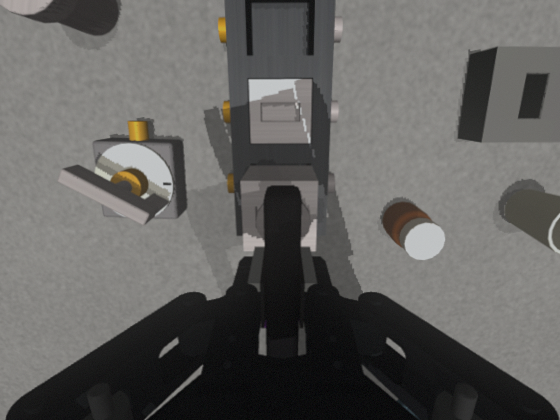

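Run:
```python
from h import *
delta([.50,-.10,.28],-100.5)
```

```text
shift mm [270.6 -74.7 -60.8] turn deg [-0.02  0.   -0.14] target yaw -100.5 n 5.7453866327721 0.01641839226129084
```

Emit:
step_arm --plan '[[[0, 0, -0.03], [0, 0, 0]], [[0.02, -0.005, -0.06], [0, 0, 0]], [[0.05, -0.013, -0.06], [0, 0, 0]], [[0.085, -0.022, -0.06], [0, 0, 0]], [[0.12, -0.032, -0.06], [0, 0, 0]]]'

```text
time_s: 15.05
eef_pos: [0.4852, 0.0551, 0.2782]
eef_rot: [-0.001, -0.639, 0.769, 0.001]
wrist_force: [1.1, -0.8, -6.5]
opening: 0.174
```

Emit:
step_arm --plan '[[[0.035, -0.01, 0], [0, 0, 0]], [[0.07, -0.02, 0], [0, 0, 0]], [[0.105, -0.03, 0], [0, 0, 0]], [[0.13, -0.038, 0], [0, 0, 0]], [[0.15, -0.043, 0], [0, 0, 0]]]'

```text
time_s: 15.55
eef_pos: [0.4999, -0.1011, 0.2778]
eef_rot: [-0.001, -0.638, 0.77, 0.001]
wrist_force: [-0.0, 0.8, -6.1]
opening: 0.174
```

Emit:
step_arm --plan '[[[0, 0, 0], [0, 0, 0]], [[0, 0, 0], [0, 0, 0]], [[0, 0, 0], [0, 0, 0]]]'

```text
time_s: 15.85
eef_pos: [0.5, -0.0986, 0.2785]
eef_rot: [-0.0, -0.639, 0.769, 0.001]
wrist_force: [-0.2, -0.7, -6.1]
opening: 0.175
```

Run:
```python
from h import *
import pickle
im,c=shot("wrist","g1");obs();pickle.dump(c,open("g1.pkl","wb"));im,c=shot("top","g1t");crop(im,240,150,440,300,"g1tc")
```

```text
t 15.9 pos [ 0.5002 -0.0985  0.2789] jaw yaw -100.59 z [-0.001  0.001 -1.   ] F [-1.1 -0.  -5.5] op 0.177 q [-0.43  0.    1.72  0.    1.42  1.33]
```

View pics/g1.png

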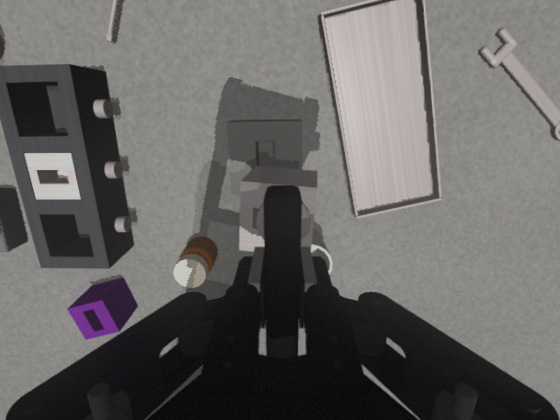

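View pics/g1tc.png

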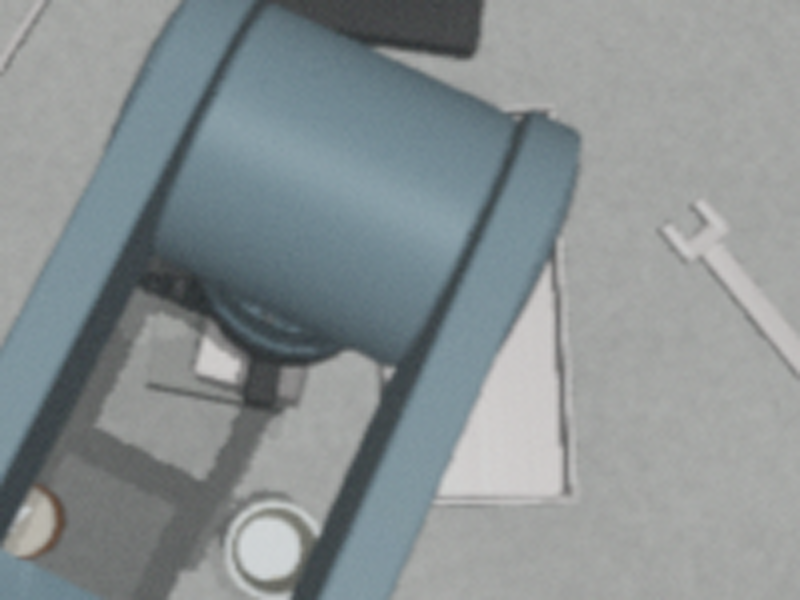

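Run:
```python
from h import *
import pickle
c=pickle.load(open("g1.pkl","rb"))
P=ray([(320,14),(358,216),(441,199)],c,.022); print(P, np.linalg.norm(P[0]-P[1]),np.linalg.norm(P[2]-P[1]))
print("centre",(P[0]+P[2])/2,"yaw",np.degrees(np.arctan2(*(P[0]-P[1])[[1,0]])))
ctr=(P[0]+P[2])/2; y=np.radians(2.5)
t=ctr[:2]-.05*np.array([np.cos(y),np.sin(y)]); print(t)
delta([*t,.279],-87.5)
```

```text
[[ 0.6701293  -0.17510781  0.022     ]
 [ 0.41710679 -0.19051318  0.022     ]
 [ 0.42067942 -0.30522818  0.022     ]] 0.25349106255334464 0.11477061568385828
centre [ 0.54540436 -0.240168    0.022     ] yaw 3.4841737135609527
[ 0.49545195 -0.24234897]
shift mm [142.3 -21.6  -0. ] turn deg [  0.03   0.02 -13.07] target yaw -87.5 n 2.8796473750816025 1.5217648084448343
```

Emit:
step_arm --plan '[[[0.035, -0.005, 0], [0, 0, -4]], [[0.07, -0.01, 0], [0, 0, -9]], [[0.105, -0.015, 0], [0, 0, -13]], [[0.142, -0.0215, 0], [0, 0, -13]], [[0.142, -0.0215, 0], [0, 0, -13]]]'

```text
time_s: 16.45
eef_pos: [0.4953, -0.2469, 0.2795]
eef_rot: [0.001, 0.72, -0.694, 0.001]
wrist_force: [0.1, -0.6, -5.1]
opening: 0.174
```

Emit:
step_arm --plan '[[[0, 0, 0.03], [0, 0, 0]], [[0, 0, 0.06], [0, 0, 0]], [[0, 0, 0.08], [0, 0, 0]], [[0, 0, 0.09], [0, 0, 0]], [[0, 0, 0.09], [0, 0, 0]]]'

```text
time_s: 16.95
eef_pos: [0.4948, -0.2416, 0.188]
eef_rot: [0.0, 0.722, -0.692, -0.002]
wrist_force: [-0.0, 0.9, -6.0]
opening: 0.176
```

Run:
```python
from h import *
im,c=shot("side","g2");obs();crop(im,220,170,400,370,"g2c"); im,c=shot("wrist","g2w")
```

```text
t 17.0 pos [ 0.4955 -0.2423  0.1895] jaw yaw -87.6 z [-0.  0. -1.] F [ 0.3  0.5 -6.1] op 0.169 q [-0.67  0.18  1.71  0.    1.25  0.86]
```

View pics/g2c.png

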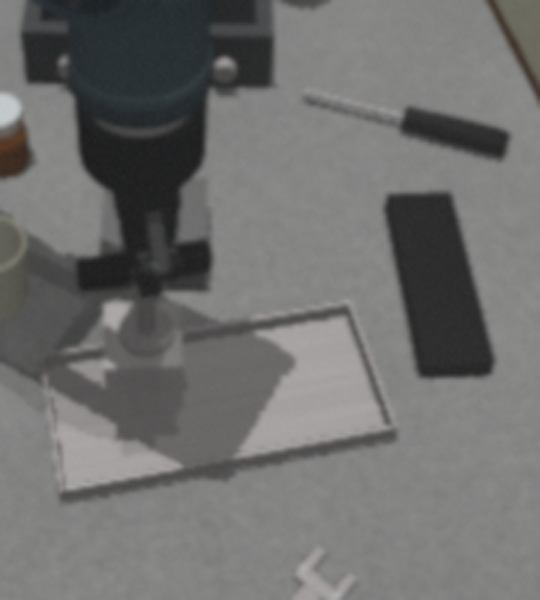

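View pics/g2w.png

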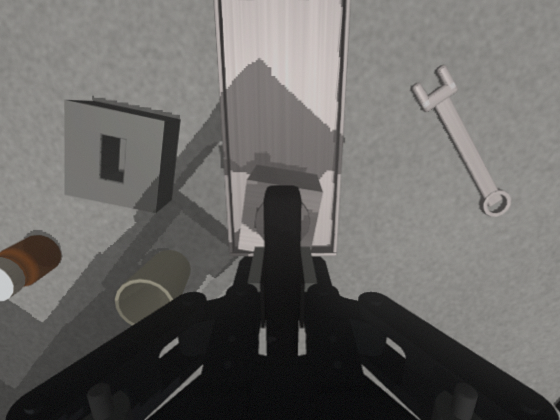

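Emit:
step_arm --plan '[[[0, 0, 0.02], [0, 0, 0]], [[0, 0, 0.035], [0, 0, 0]], [[0, 0, 0.044], [0, 0, 0]], [[0, 0, 0.044], [0, 0, 0]], [[0, 0, 0.044], [0, 0, 0]]]'

```text
time_s: 17.55
eef_pos: [0.4956, -0.2431, 0.1458]
eef_rot: [-0.0, 0.722, -0.692, 0.0]
wrist_force: [1.4, -0.5, -4.3]
opening: 0.174
```

Emit:
step_arm --plan '[[[0, 0, 0.002], [0, 0, 0]], [[0, 0, 0.004], [0, 0, 0]], [[0, 0, 0.006], [0, 0, 0]], [[0, 0, 0.0065], [0, 0, 0]], [[0, 0, 0.0065], [0, 0, 0]]]'

```text
time_s: 18.05
eef_pos: [0.4957, -0.2432, 0.1394]
eef_rot: [-0.0, 0.721, -0.692, 0.0]
wrist_force: [0.0, 0.1, -2.9]
opening: 0.173
```

Run:
```python
from h import *
obs()
```

```text
t 18.05 pos [ 0.4957 -0.2432  0.1394] jaw yaw -87.65 z [ 0.001 -0.001 -1.   ] F [ 0.   0.1 -2.9] op 0.173 q [-0.67  0.24  1.75  0.    1.15  0.86]
```

Emit:
step_arm --plan '[[[0, 0, 0.0005], [0, 0, -8]], [[0, 0, 0.0005], [0, 0, -16]], [[0, 0, 0.0005], [0, 0, -24]], [[0, 0, 0.0005], [0, 0, -32]], [[0, 0, 0.0005], [0, 0, -40]]]'

```text
time_s: 18.55
eef_pos: [0.4957, -0.2432, 0.1389]
eef_rot: [0.0, 0.916, -0.401, 0.0]
wrist_force: [0.7, 0.0, -3.2]
opening: 0.175
```

Emit:
step_arm --plan '[[[0, 0, 0], [0, 0, -8]], [[0, 0, 0], [0, 0, -16]], [[0, 0, 0], [0, 0, -24]], [[0, 0, 0], [0, 0, -32]], [[0, 0, 0], [0, 0, -40]]]'

```text
time_s: 19.05
eef_pos: [0.4955, -0.2432, 0.1388]
eef_rot: [0.0, 0.998, -0.064, 0.0]
wrist_force: [-0.6, 0.3, -3.1]
opening: 0.173
```

Emit:
step_arm --plan '[[[0, 0, 0], [0, 0, -8]], [[0, 0, 0], [0, 0, -10]], [[0, 0, 0], [0, 0, -10]], [[0, 0, 0], [0, 0, -10]]]'

```text
time_s: 19.45
eef_pos: [0.4953, -0.2431, 0.1387]
eef_rot: [0.0, 1.0, 0.02, -0.0]
wrist_force: [-1.5, -0.5, -1.0]
opening: 0.177
```

Run:
```python
from h import *
o=obs(); print(o["torque"]); im,c=shot("wrist","g3"); im,c=shot("side"); crop(im,220,200,380,370,"g3s")
```

```text
t 19.45 pos [ 0.4953 -0.2431  0.1387] jaw yaw 2.28 z [-0. -0. -1.] F [-1.5 -0.5 -1. ] op 0.177 q [-0.67  0.24  1.75 -0.    1.15 -0.71]
[-0.12558702  0.38804798 -0.04741219]
```

View pics/g3.png

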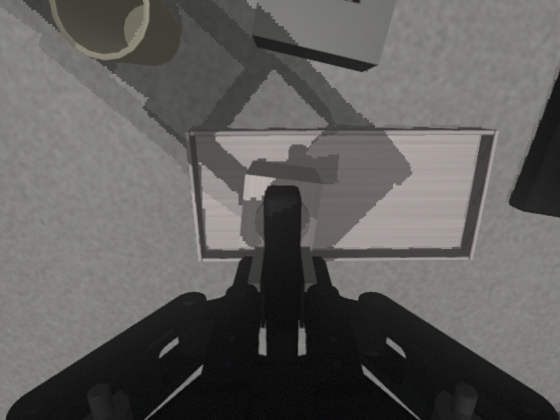

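View pics/g3s.png

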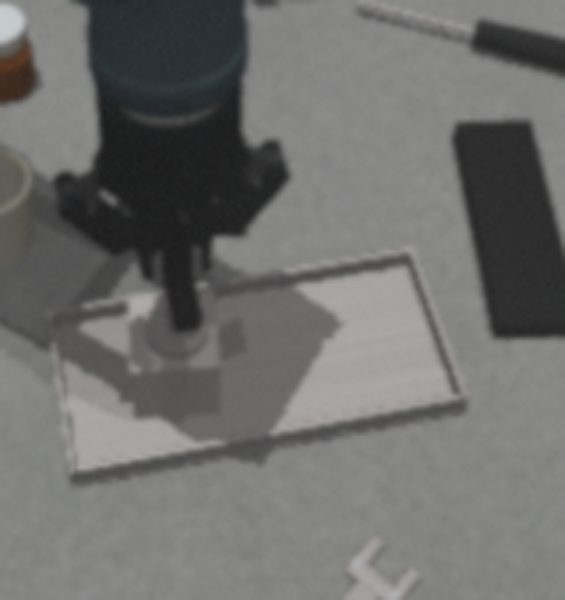

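Emit:
step_arm --plan '[[[0, 0, -0.003], [0, 0, 0]], [[0, 0, -0.006], [0, 0, 0]], [[0, 0, -0.01], [0, 0, 0]], [[0, 0, -0.014], [0, 0, 0]], [[0, 0, -0.014], [0, 0, 0]]]'

```text
time_s: 20.05
eef_pos: [0.4958, -0.2431, 0.1533]
eef_rot: [0.0, 1.0, 0.021, 0.0]
wrist_force: [-2.6, -0.6, -2.3]
opening: 0.176
```

Run:
```python
from h import *
o=obs(); im,c=shot("side"); crop(im,220,200,380,370,"g4s")
```

```text
t 20.05 pos [ 0.4958 -0.2431  0.1533] jaw yaw 2.36 z [ 0.001 -0.001 -1.   ] F [-2.6 -0.6 -2.3] op 0.176 q [-0.67  0.22  1.74  0.    1.18 -0.71]
```

View pics/g4s.png

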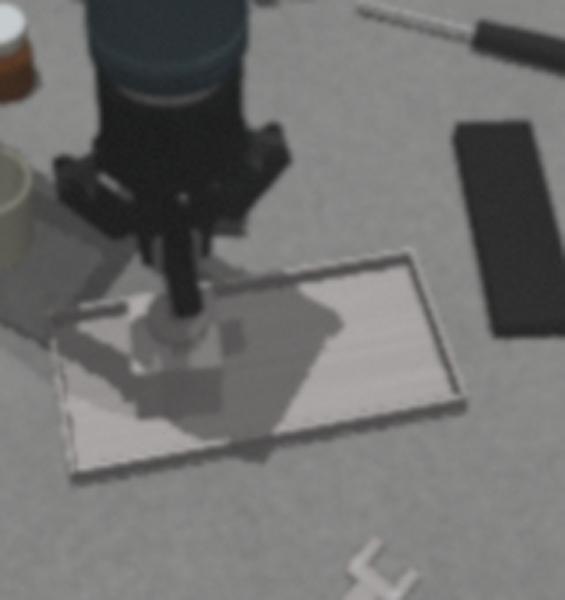

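Emit:
step_arm --plan '[[[-0.001, 0, -0.005], [0, 0, 0]], [[-0.001, 0, -0.012], [0, 0, 0]], [[-0.001, 0, -0.025], [0, 0, 0]], [[-0.001, 0, -0.05], [0, 0, 0]], [[-0.001, 0, -0.08], [0, 0, 0]]]'

```text
time_s: 20.6
eef_pos: [0.494, -0.2426, 0.2333]
eef_rot: [-0.0, 1.0, 0.021, -0.0]
wrist_force: [0.2, 0.2, -2.7]
opening: 0.178
```

Run:
```python
from h import *
o=obs(); im,c=shot("side"); crop(im,200,150,380,370,"g5s"); im,c=shot("wrist","g5")
```

```text
t 20.6 pos [ 0.494  -0.2426  0.2333] jaw yaw 2.36 z [-0.001  0.001 -1.   ] F [ 0.2  0.2 -2.7] op 0.178 q [-0.67  0.13  1.67  0.    1.34 -0.71]
```

View pics/g5s.png

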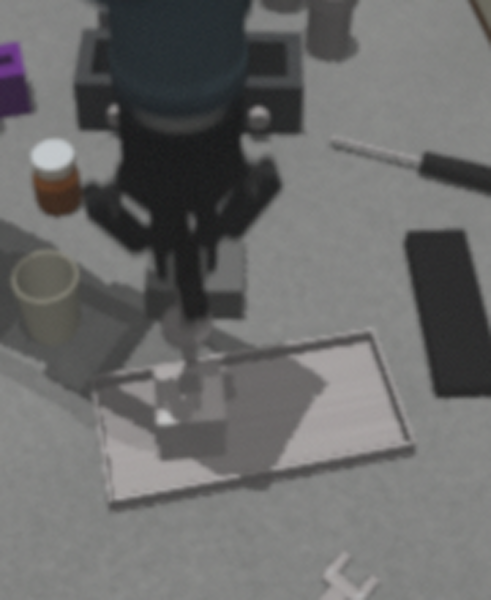

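View pics/g5.png

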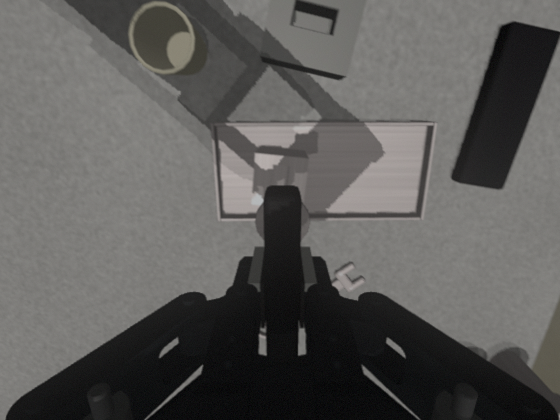

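Run:
```python
from h import *
delta([.5513,.166,.262],-10.5)
```

```text
shift mm [  71.4 -408.1  -25.7] turn deg [ 0.32 -0.48 12.86] target yaw -10.5 n 8.302156538038078 1.4991561853134858
```

Emit:
step_arm --plan '[[[0.006, -0.035, -0.026], [0, 0, 0]], [[0.014, -0.08, -0.026], [0, 0, 3]], [[0.022, -0.125, -0.026], [0, 0, 6]], [[0.03, -0.17, -0.026], [0, 0, 9]], [[0.038, -0.215, -0.026], [0, 0, 12.8]]]'

```text
time_s: 21.2
eef_pos: [0.5233, -0.0248, 0.2583]
eef_rot: [-0.0, 0.996, -0.092, 0.0]
wrist_force: [0.4, -0.5, -2.3]
opening: 0.171
```

Run:
```python
from h import *
obs();delta([.5513,.166,.262],-10.5)
```

```text
t 21.2 pos [ 0.5233 -0.0248  0.2583] jaw yaw -10.6 z [ 0.  0. -1.] F [ 0.4 -0.5 -2.3] op 0.171 q [-0.27  0.05  1.71  0.    1.38 -0.09]
shift mm [  -7.6 -192.7   -3.7] turn deg [-0.01 -0.02 -0.1 ] target yaw -10.5 n 3.8584231915956306 0.012334001261368657
```

Emit:
step_arm --plan '[[[-0.002, -0.045, -0.003], [0, 0, 0]], [[-0.004, -0.09, -0.003], [0, 0, 0]], [[-0.006, -0.135, -0.003], [0, 0, 0]], [[-0.0075, -0.175, -0.003], [0, 0, 0]], [[-0.0075, -0.19, -0.003], [0, 0, 0]]]'

```text
time_s: 21.7
eef_pos: [0.5501, 0.1652, 0.261]
eef_rot: [-0.001, 0.996, -0.089, -0.0]
wrist_force: [0.1, -1.0, -3.3]
opening: 0.174
```

Emit:
step_arm --plan '[[[0, 0, 0], [0, 0, 0]], [[0, 0, 0], [0, 0, 0]], [[0, 0, 0], [0, 0, 0]]]'

```text
time_s: 22.0
eef_pos: [0.5505, 0.1602, 0.2612]
eef_rot: [0.0, 0.996, -0.092, -0.0]
wrist_force: [0.7, 0.1, -2.3]
opening: 0.172
```

Run:
```python
from h import *
obs();delta([.5513,.166,.18],-10.5)
```

```text
t 22.0 pos [0.5505 0.1602 0.2612] jaw yaw -10.53 z [-0.    -0.001 -1.   ] F [ 0.7  0.1 -2.3] op 0.172 q [ 0.08  0.16  1.59 -0.    1.4   0.26]
shift mm [-0.3 -5.9 81.2] turn deg [ 0.04  0.02 -0.03] target yaw -10.5 n 1.6277875910710986 0.005781344842527624
```

Emit:
step_arm --plan '[[[0, -0.0058, 0.03], [0, 0, 0]], [[0, -0.0058, 0.06], [0, 0, 0]], [[0, -0.0058, 0.078], [0, 0, 0]], [[0, -0.0058, 0.078], [0, 0, 0]], [[0, -0.0058, 0.078], [0, 0, 0]]]'

```text
time_s: 22.5
eef_pos: [0.5519, 0.1663, 0.1839]
eef_rot: [0.0, 0.996, -0.092, 0.0]
wrist_force: [-0.1, -0.4, -2.4]
opening: 0.176
```

Emit:
step_arm --plan '[[[0, 0, 0], [0, 0, 0]]]'

```text
time_s: 22.6
eef_pos: [0.5528, 0.1667, 0.1852]
eef_rot: [-0.0, 0.996, -0.092, 0.001]
wrist_force: [0.2, 0.7, -2.8]
opening: 0.178
```

Run:
```python
from h import *
obs();delta([.5513,.166,.165],-10.5);im,c=shot("wrist","h1");crop(im,180,140,400,300,"h1c");im,c=shot("side");crop(im,200,80,340,220,"h1s")
```

```text
t 22.6 pos [0.5528 0.1667 0.1852] jaw yaw -10.5 z [ 0.003  0.    -1.   ] F [ 0.2  0.7 -2.8] op 0.178 q [ 0.09  0.24  1.65 -0.    1.25  0.27]
shift mm [-1.4  1.  20.2] turn deg [-0.04 -0.16 -0.  ] target yaw -10.5 n 0.40584801281652 0.01920204185477634
```

View pics/h1c.png

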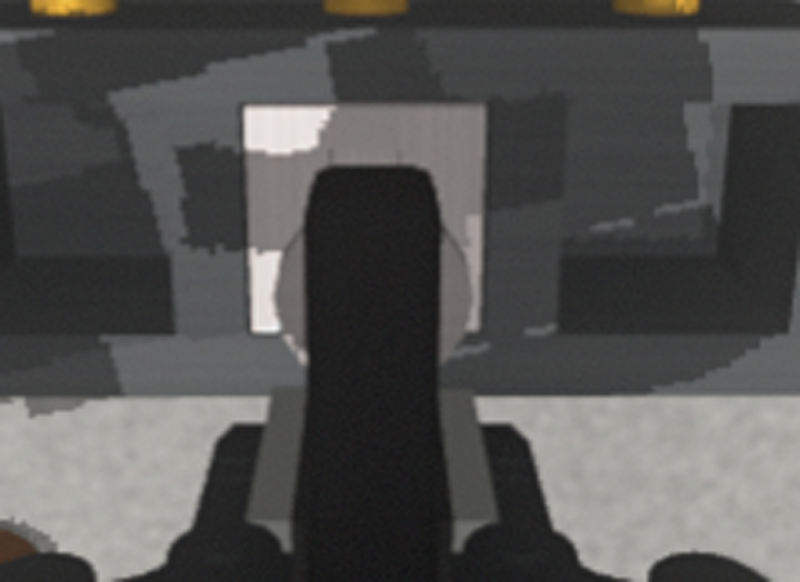

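View pics/h1s.png

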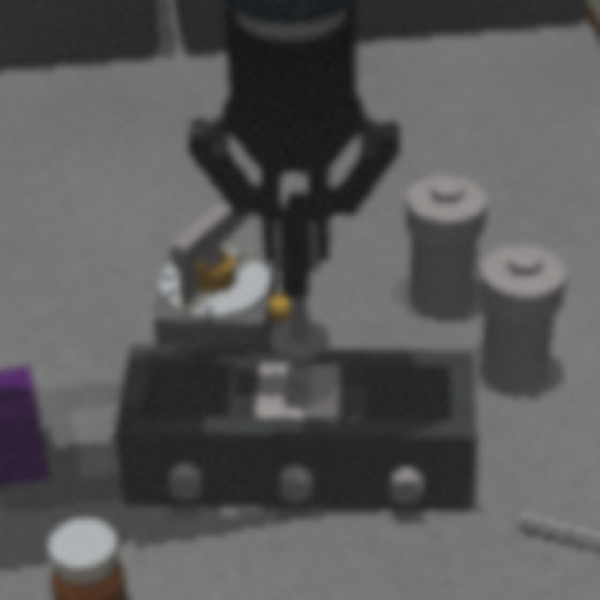

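Emit:
step_arm --plan '[[[-0.0015, 0.0008, 0.006], [0, 0, 0]], [[-0.0015, 0.0008, 0.012], [0, 0, 0]], [[-0.0015, 0.0008, 0.018], [0, 0, 0]], [[-0.0015, 0.0008, 0.02], [0, 0, 0]], [[-0.0015, 0.0008, 0.02], [0, 0, 0]]]'

```text
time_s: 23.2
eef_pos: [0.5495, 0.1668, 0.1626]
eef_rot: [0.0, 0.996, -0.091, -0.001]
wrist_force: [-0.1, -0.5, -2.1]
opening: 0.174
```

Emit:
step_arm --plan '[[[0, 0, 0.005], [0, 0, 0]], [[0, 0, 0.01], [0, 0, 0]], [[0, 0, 0.014], [0, 0, 0]], [[0, 0, 0.014], [0, 0, 0]]]'

```text
time_s: 23.6
eef_pos: [0.5494, 0.1667, 0.1485]
eef_rot: [0.0, 0.996, -0.091, -0.001]
wrist_force: [0.2, -0.8, -2.6]
opening: 0.175
```

Run:
```python
from h import *
obs();delta([.5513,.166,.1445],-10.5)
```

```text
t 23.6 pos [0.5494 0.1667 0.1485] jaw yaw -10.44 z [-0.002 -0.    -1.   ] F [ 0.2 -0.8 -2.6] op 0.175 q [ 0.09  0.28  1.69 -0.    1.18  0.27]
shift mm [2.  0.4 4. ] turn deg [0.02 0.09 0.06] target yaw -10.5 n 0.08934687463125303 0.012358466130711242
```

Emit:
step_arm --plan '[[[0.001, 0, 0.001], [0, 0, 0]], [[0.001, 0, 0.002], [0, 0, 0]], [[0.001, 0, 0.0035], [0, 0, 0]], [[0.001, 0, 0.004], [0, 0, 0]], [[0.001, 0, 0.004], [0, 0, 0]]]'

```text
time_s: 24.1
eef_pos: [0.5509, 0.1666, 0.1453]
eef_rot: [0.0, 0.996, -0.091, -0.0]
wrist_force: [0.1, 0.1, -2.3]
opening: 0.173
```

Run:
```python
from h import *
o=obs();print(o["torque"])
```

```text
t 24.1 pos [0.5509 0.1666 0.1453] jaw yaw -10.44 z [-0. -0. -1.] F [ 0.1  0.1 -2.3] op 0.173 q [ 0.09  0.28  1.69 -0.    1.17  0.27]
[-0.01756064 -0.00435132 -0.02122002]
```

Emit:
step_arm --plan '[[[0, 0, 0.0008], [0, 0, 0]], [[0, 0, 0.0008], [0, 0, 8]], [[0, 0, 0.0008], [0, 0, 16]], [[0, 0, 0.0008], [0, 0, 24]], [[0, 0, 0.0008], [0, 0, 32]]]'

```text
time_s: 24.6
eef_pos: [0.551, 0.1666, 0.1447]
eef_rot: [-0.0, 0.931, -0.365, 0.0]
wrist_force: [-0.8, 0.4, -2.9]
opening: 0.172
```

Emit:
step_arm --plan '[[[0, 0, 0], [0, 0, 8]], [[0, 0, 0], [0, 0, 16]], [[0, 0, 0], [0, 0, 24]], [[0, 0, 0], [0, 0, 32]], [[0, 0, 0], [0, 0, 40]]]'

```text
time_s: 25.1
eef_pos: [0.551, 0.1666, 0.1447]
eef_rot: [-0.0, 0.75, -0.661, 0.0]
wrist_force: [0.4, 1.1, -2.8]
opening: 0.176
```

Emit:
step_arm --plan '[[[0, 0, 0], [0, 0, 8]], [[0, 0, 0], [0, 0, 16]], [[0, 0, 0], [0, 0, 18]], [[0, 0, 0], [0, 0, 18]], [[0, 0, 0], [0, 0, 18]]]'

```text
time_s: 25.6
eef_pos: [0.551, 0.1666, 0.1446]
eef_rot: [0.0, -0.64, 0.768, -0.0]
wrist_force: [-0.4, -0.7, -2.7]
opening: 0.174
```

Emit:
step_arm --plan '[[[0, 0, -0.003], [0, 0, 0]], [[0, 0, -0.006], [0, 0, 0]], [[0, 0, -0.01], [0, 0, 0]], [[0, 0, -0.01], [0, 0, 0]], [[0, 0, -0.01], [0, 0, 0]]]'

```text
time_s: 26.1
eef_pos: [0.5509, 0.1666, 0.1545]
eef_rot: [-0.0, -0.64, 0.768, 0.0]
wrist_force: [0.8, 0.0, -6.7]
opening: 0.176
```

Run:
```python
from h import *
o=obs();print(o["torque"])
```

```text
t 26.1 pos [0.5509 0.1666 0.1545] jaw yaw -100.44 z [-0. -0. -1.] F [ 0.8  0.  -6.7] op 0.176 q [ 0.09  0.27  1.68 -0.    1.19  1.84]
[-0.00683473 -0.00680581 -0.02177995]
```

Plug B is caught, with 4 N added. I'll lift it and carry it over.

Emit:
step_arm --plan '[[[0, 0, -0.02], [0, 0, 0]], [[0, 0, -0.045], [0, 0, 0]], [[0, 0, -0.075], [0, 0, 0]], [[0, 0, -0.105], [0, 0, 0]], [[0, 0, -0.125], [0, 0, 0]]]'

```text
time_s: 26.6
eef_pos: [0.5515, 0.1667, 0.2819]
eef_rot: [0.001, -0.64, 0.768, -0.001]
wrist_force: [0.9, 0.9, -8.0]
opening: 0.174
```

Run:
```python
from h import *
o=obs();im,c=shot("wrist","i1");delta([.58,-.10,.28],-100.4)
```

```text
t 26.6 pos [0.5515 0.1667 0.2819] jaw yaw -100.44 z [ 0.002  0.    -1.   ] F [ 0.9  0.9 -8. ] op 0.174 q [0.09 0.15 1.56 0.   1.43 1.84]
shift mm [257.5 -75.    5.3] turn deg [-0.39  0.11 -0.03] target yaw -100.4 n 5.365908531118878 0.04767112361231566
```

View pics/i1.png

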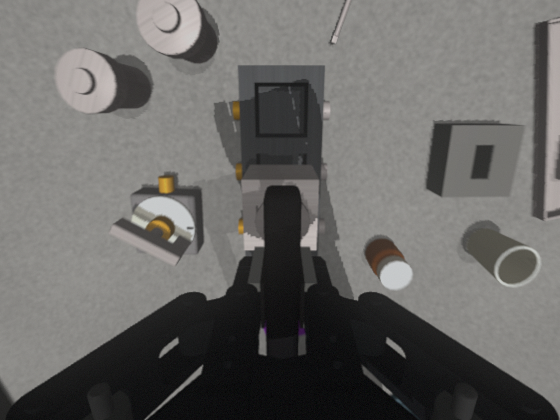

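Emit:
step_arm --plan '[[[0.03, -0.009, 0.003], [0, 0, 0]], [[0.065, -0.019, 0.003], [0, 0, 0]], [[0.1, -0.029, 0.003], [0, 0, 0]], [[0.135, -0.039, 0.003], [0, 0, 0]], [[0.17, -0.049, 0.003], [0, 0, 0]]]'

```text
time_s: 27.15
eef_pos: [0.5678, -0.0107, 0.2753]
eef_rot: [-0.0, -0.64, 0.768, 0.001]
wrist_force: [-0.0, -0.0, -7.1]
opening: 0.172
```

Emit:
step_arm --plan '[[[0.035, -0.01, 0], [0, 0, 0]], [[0.065, -0.019, 0], [0, 0, 0]], [[0.088, -0.026, 0], [0, 0, 0]], [[0.088, -0.026, 0], [0, 0, 0]], [[0.088, -0.026, 0], [0, 0, 0]]]'

```text
time_s: 27.65
eef_pos: [0.5774, -0.101, 0.2753]
eef_rot: [-0.0, -0.639, 0.769, 0.001]
wrist_force: [0.5, 0.4, -6.1]
opening: 0.178
```

Emit:
step_arm --plan '[[[0, 0, 0], [0, 0, 0]], [[0, 0, 0], [0, 0, 0]]]'

```text
time_s: 27.85
eef_pos: [0.5778, -0.0996, 0.2762]
eef_rot: [-0.0, -0.64, 0.768, 0.0]
wrist_force: [0.7, 1.0, -7.2]
opening: 0.175
```

Run:
```python
from h import *
import pickle
im,c=shot("wrist","i2");obs();pickle.dump(c,open("i2.pkl","wb"))
```

```text
t 27.9 pos [ 0.5779 -0.0996  0.2764] jaw yaw -100.36 z [-0.  0. -1.] F [-0.4  0.4 -8.1] op 0.175 q [-0.37  0.18  1.54  0.    1.43  1.38]
```

View pics/i2.png

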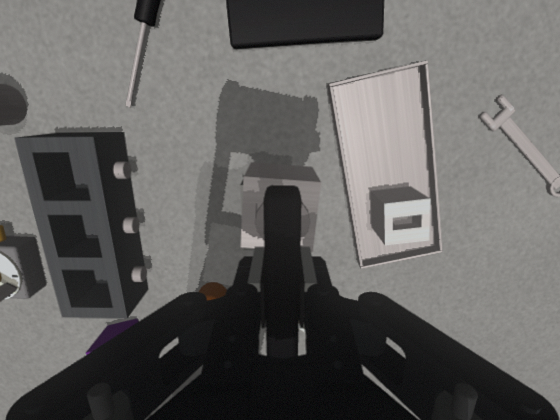

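Run:
```python
from h import *
import pickle
c=pickle.load(open("i2.pkl","rb"))
P=ray([(330,84),(427,63),(441,249),(361,266)],c,.022); ctr=P.mean(0); print(P,ctr)
y=np.arctan2(*(P[0]-P[3])[[1,0]]);y2=np.arctan2(*(P[1]-P[2])[[1,0]]); print(np.degrees([y,y2]))
A=ray([(385,202),(429,198),(431,239),(388,244)],c,.064); print("plugA",A.mean(0))
t=ctr[:2]+.05*np.array([np.cos(y2),np.sin(y2)]); print(t)
delta([*t,.276],-87.5)
```

```text
[[ 0.67157773 -0.17632535  0.022     ]
 [ 0.67473377 -0.29357615  0.022     ]
 [ 0.42437786 -0.30435669  0.022     ]
 [ 0.4182598  -0.18804178  0.022     ]] [ 0.54723729 -0.24057499  0.022     ]
[2.64815181 2.46568051]
plugA [ 0.49537883 -0.24410622  0.064     ]
[ 0.597191   -0.23842395]
shift mm [133.1 -43.9   0.3] turn deg [ 1.000e-02  3.000e-02 -1.286e+01] target yaw -87.5 n 2.803455074897612 1.4976146877570893
```

Emit:
step_arm --plan '[[[0.03, -0.01, 0], [0, 0, -4]], [[0.065, -0.022, 0], [0, 0, -8]], [[0.1, -0.033, 0], [0, 0, -12.8]], [[0.133, -0.044, 0], [0, 0, -12.8]], [[0.133, -0.044, 0], [0, 0, -12.8]]]'

```text
time_s: 28.4
eef_pos: [0.5973, -0.244, 0.2764]
eef_rot: [0.001, 0.72, -0.694, 0.001]
wrist_force: [0.6, -0.0, -7.6]
opening: 0.173
```

Emit:
step_arm --plan '[[[0, 0, 0], [0, 0, 0]], [[0, 0, 0.03], [0, 0, 0]], [[0, 0, 0.06], [0, 0, 0]], [[0, 0, 0.085], [0, 0, 0]], [[0, 0, 0.085], [0, 0, 0]]]'

```text
time_s: 28.9
eef_pos: [0.5946, -0.2361, 0.1868]
eef_rot: [0.001, 0.722, -0.692, -0.005]
wrist_force: [-0.9, 1.0, -8.4]
opening: 0.174
```

Run:
```python
from h import *
o=obs();im,c=shot("wrist","i3");im,c=shot("side");crop(im,200,170,400,370,"i3s");delta([.597,-.2385,.1395],-87.5)
```

```text
t 28.9 pos [ 0.5946 -0.2361  0.1868] jaw yaw -87.54 z [-0.008  0.005 -1.   ] F [-0.9  1.  -8.4] op 0.174 q [-0.56  0.38  1.47  0.    1.3   0.96]
shift mm [ 0.4  0.3 52.4] turn deg [ 0.03  0.05 -0.06] target yaw -87.5 n 1.0472045525203004 0.010047149299259662
```

View pics/i3.png

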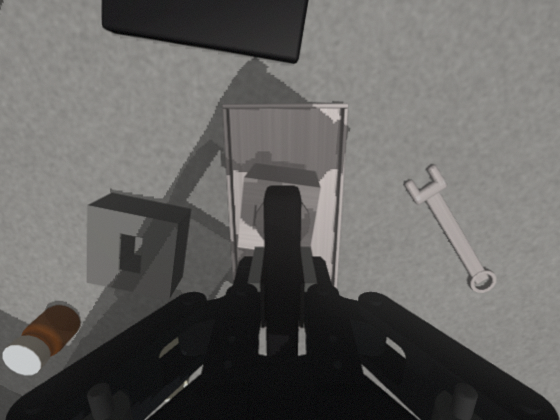

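View pics/i3s.png

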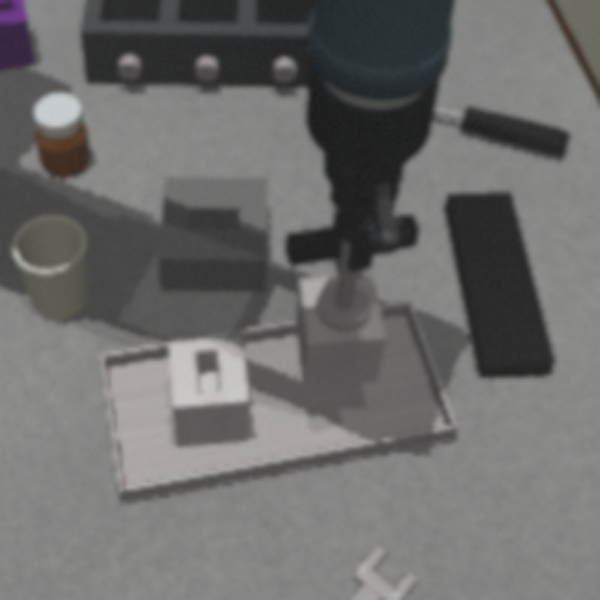

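Emit:
step_arm --plan '[[[0, 0, 0.02], [0, 0, 0]], [[0, 0, 0.035], [0, 0, 0]], [[0, 0, 0.044], [0, 0, 0]], [[0, 0, 0.044], [0, 0, 0]], [[0, 0, 0.044], [0, 0, 0]]]'

```text
time_s: 29.5
eef_pos: [0.5974, -0.2395, 0.1481]
eef_rot: [-0.0, 0.722, -0.692, 0.0]
wrist_force: [-0.5, 0.3, -7.8]
opening: 0.177
```

Emit:
step_arm --plan '[[[0, 0, 0.002], [0, 0, 0]], [[0, 0, 0.004], [0, 0, 0]], [[0, 0, 0.0045], [0, 0, 0]], [[0, 0, 0.0045], [0, 0, 0]]]'

```text
time_s: 29.9
eef_pos: [0.5971, -0.2395, 0.1431]
eef_rot: [0.0, 0.721, -0.692, -0.0]
wrist_force: [0.0, 0.1, -7.0]
opening: 0.178
```

Run:
```python
from h import *
o=obs()
```

```text
t 29.9 pos [ 0.5971 -0.2395  0.1431] jaw yaw -87.65 z [-0.  0. -1.] F [ 0.   0.1 -7. ] op 0.178 q [-0.57  0.42  1.5   0.    1.22  0.96]
```

Emit:
step_arm --plan '[[[0, 0, 0.0015], [0, 0, 0]], [[0, 0, 0.003], [0, 0, 0]], [[0, 0, 0.0042], [0, 0, 0]], [[0, 0, 0.0042], [0, 0, 0]], [[0, 0, 0.0042], [0, 0, 0]]]'

```text
time_s: 30.4
eef_pos: [0.5975, -0.2397, 0.1396]
eef_rot: [-0.0, 0.721, -0.692, 0.001]
wrist_force: [0.7, 0.3, -2.0]
opening: 0.176
```

Run:
```python
from h import *
o=obs()
```

```text
t 30.4 pos [ 0.5975 -0.2397  0.1396] jaw yaw -87.64 z [ 0.001 -0.001 -1.   ] F [ 0.7  0.3 -2. ] op 0.176 q [-0.57  0.43  1.5   0.    1.21  0.96]
```

Plug B is on the floor. Next a quarter turn counter-clockwise.

Emit:
step_arm --plan '[[[0, 0, 0.0005], [0, 0, -8]], [[0, 0, 0.0005], [0, 0, -16]], [[0, 0, 0.0005], [0, 0, -24]], [[0, 0, 0.0005], [0, 0, -32]], [[0, 0, 0.0005], [0, 0, -40]]]'

```text
time_s: 30.9
eef_pos: [0.5974, -0.2396, 0.1389]
eef_rot: [0.0, 0.916, -0.401, 0.0]
wrist_force: [0.2, 0.8, -1.8]
opening: 0.175
```

Emit:
step_arm --plan '[[[0, 0, 0], [0, 0, -8]], [[0, 0, 0], [0, 0, -16]], [[0, 0, 0], [0, 0, -24]], [[0, 0, 0], [0, 0, -32]], [[0, 0, 0], [0, 0, -40]]]'

```text
time_s: 31.4
eef_pos: [0.5974, -0.2396, 0.1389]
eef_rot: [0.0, 0.998, -0.064, 0.0]
wrist_force: [-0.1, 0.2, -2.7]
opening: 0.173
```

Emit:
step_arm --plan '[[[0, 0, 0], [0, 0, -8]], [[0, 0, 0], [0, 0, -10]], [[0, 0, 0], [0, 0, -10]], [[0, 0, 0], [0, 0, -10]]]'

```text
time_s: 31.8
eef_pos: [0.5973, -0.2395, 0.1387]
eef_rot: [0.0, 1.0, 0.02, 0.0]
wrist_force: [-0.7, 0.8, -2.6]
opening: 0.175
```

Emit:
step_arm --plan '[[[0, 0, -0.003], [0, 0, 0]], [[0, 0, -0.006], [0, 0, 0]], [[0, 0, -0.01], [0, 0, 0]], [[0, 0, -0.013], [0, 0, 0]], [[0, 0, -0.013], [0, 0, 0]]]'

```text
time_s: 32.3
eef_pos: [0.5972, -0.2394, 0.1521]
eef_rot: [0.0, 1.0, 0.021, 0.0]
wrist_force: [-2.5, 1.8, -0.3]
opening: 0.173
```

Run:
```python
from h import *
o=obs(); print(o["torque"]); im,c=shot("side"); crop(im,220,200,400,370,"j1s")
```

```text
t 32.3 pos [ 0.5972 -0.2394  0.1521] jaw yaw 2.35 z [ 0. -0. -1.] F [-2.5  1.8 -0.3] op 0.173 q [-0.57  0.41  1.5   0.    1.23 -0.61]
[0.32525335 0.28104522 0.00632609]
```

View pics/j1s.png

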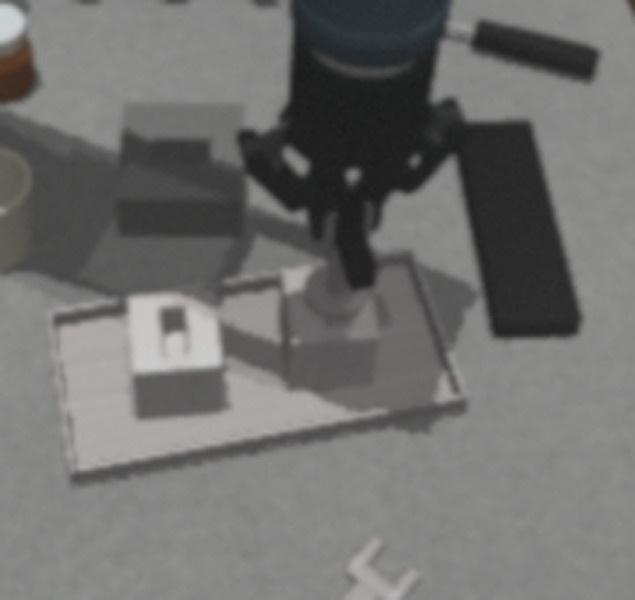

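Emit:
step_arm --plan '[[[-0.001, -0.0005, -0.004], [0, 0, 0]], [[-0.001, -0.0005, -0.01], [0, 0, 0]], [[-0.001, -0.0005, -0.025], [0, 0, 0]], [[-0.001, -0.0005, -0.06], [0, 0, 0]], [[-0.001, -0.0005, -0.105], [0, 0, 0]]]'

```text
time_s: 32.85
eef_pos: [0.5951, -0.2385, 0.2564]
eef_rot: [-0.001, 1.0, 0.021, -0.001]
wrist_force: [0.8, -0.3, -3.0]
opening: 0.17
```

Emit:
step_arm --plan '[[[0, -0.04, -0.01], [0, 0, 0]], [[0, -0.08, -0.01], [0, 0, 0]], [[0, -0.08, -0.01], [0, 0, 0]], [[0, -0.08, -0.01], [0, 0, 0]], [[0, -0.08, -0.01], [0, 0, 0]]]'

```text
time_s: 33.35
eef_pos: [0.593, -0.1598, 0.2671]
eef_rot: [0.0, 1.0, 0.02, 0.0]
wrist_force: [-0.7, 0.5, -3.2]
opening: 0.174
```

Run:
```python
from h import *
import pickle
o=obs(); im,c=shot("wrist","j2"); pickle.dump(c,open("j2.pkl","wb")); im,c=shot("side","j2s")
```

```text
t 33.35 pos [ 0.593  -0.1598  0.2671] jaw yaw 2.34 z [ 0.001 -0.001 -1.   ] F [-0.7  0.5 -3.2] op 0.174 q [-0.46  0.24  1.47 -0.    1.42 -0.5 ]
```

View pics/j2.png

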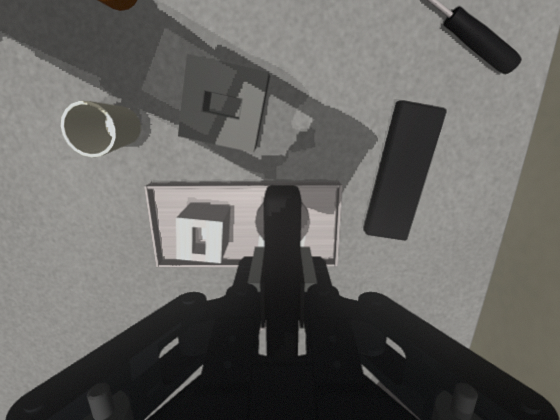

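View pics/j2s.png

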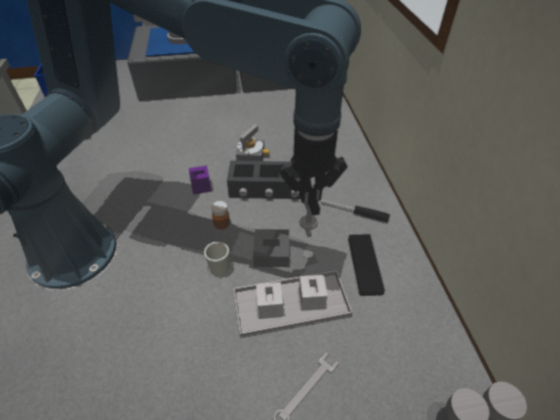

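Run:
```python
from h import *
import pickle
c=pickle.load(open("j2.pkl","rb"));im=cv2.imread("pics/j2.png")
for (o,y,col) in [((.5205,-.0815),-9.15,(0,0,255))]:
    for l,w,z in ((45,45,.045),(21,11,.045)):
        P=w2xy(np.array([[l,w,0],[-l,w,0],[-l,-w,0],[l,-w,0]])/1000,o,np.radians(y)); P[:,2]=z
        cv2.polylines(im,[np.round(proj(P,c)).astype(int)],True,col,1)
crop(im,140,30,320,170,"j2c")
delta([.5206,-.0823,.262],80.75)
```

```text
shift mm [-69.1 -80.7   4.5] turn deg [ 2.000e-02  1.000e-02 -7.846e+01] target yaw 80.8 n 2.12588146984361 9.134028543783204
```

View pics/j2c.png

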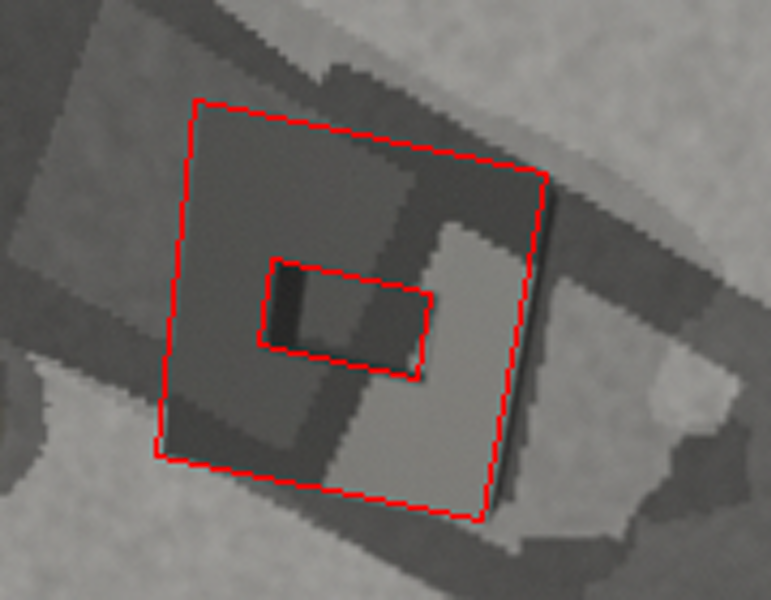

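Emit:
step_arm --plan '[[[-0.015, -0.018, 0], [0, 0, -8]], [[-0.035, -0.041, 0], [0, 0, -16]], [[-0.055, -0.064, 0], [0, 0, -24]], [[-0.069, -0.081, 0], [0, 0, -32]], [[-0.069, -0.081, 0], [0, 0, -40]]]'

```text
time_s: 33.95
eef_pos: [0.519, -0.0798, 0.2663]
eef_rot: [-0.001, 0.931, 0.364, -0.0]
wrist_force: [-0.7, -1.0, -3.1]
opening: 0.175
```

Emit:
step_arm --plan '[[[0, 0, 0], [0, 0, -8]], [[0, 0, 0], [0, 0, -16]], [[0, 0, 0], [0, 0, -24]], [[0, 0, 0], [0, 0, -32]], [[0, 0, 0], [0, 0, -38.5]]]'

```text
time_s: 34.45
eef_pos: [0.5206, -0.082, 0.2663]
eef_rot: [-0.0, 0.76, 0.65, -0.0]
wrist_force: [-0.1, 0.3, -2.8]
opening: 0.177
```

Emit:
step_arm --plan '[[[0, 0, 0], [0, 0, 0]], [[0, 0, 0], [0, 0, 0]]]'

```text
time_s: 34.65
eef_pos: [0.5206, -0.0816, 0.2663]
eef_rot: [-0.0, 0.763, 0.647, -0.0]
wrist_force: [-0.5, -0.6, -3.6]
opening: 0.176
```

Run:
```python
from h import *
delta([.521,-.082,.155],80.75); obs(); im,c=shot("wrist","k1")
```

```text
shift mm [ -0.3   0.5 111.3] turn deg [-0.01  0.   -0.12] target yaw 80.8 n 2.226564423296842 0.014438254553250247
t 34.65 pos [ 0.5206 -0.0816  0.2663] jaw yaw 80.63 z [-0. -0. -1.] F [-0.5 -0.6 -3.6] op 0.176 q [-0.38  0.05  1.7  -0.    1.4  -1.79]
```

View pics/k1.png

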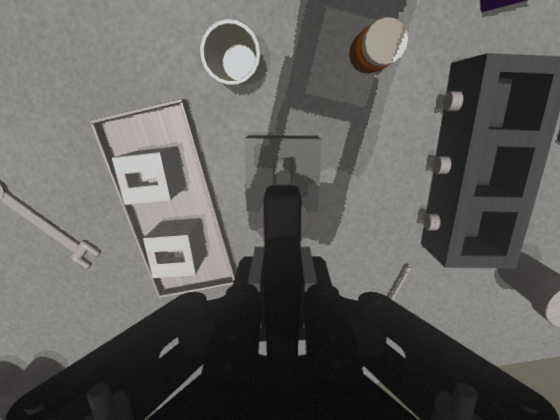

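Emit:
step_arm --plan '[[[0, 0, 0.04], [0, 0, 0]], [[0, 0, 0.08], [0, 0, 0]], [[0, 0, 0.105], [0, 0, 0]], [[0, 0, 0.111], [0, 0, 0]], [[0, 0, 0.111], [0, 0, 0]]]'

```text
time_s: 35.2
eef_pos: [0.5202, -0.081, 0.1549]
eef_rot: [-0.001, 0.762, 0.648, -0.0]
wrist_force: [0.2, 0.9, -2.2]
opening: 0.174
```

Emit:
step_arm --plan '[[[0, 0, 0], [0, 0, 0]], [[0, 0, 0.005], [0, 0, 0]], [[0, 0, 0.01], [0, 0, 0]], [[0, 0, 0.015], [0, 0, 0]], [[0, 0, 0.015], [0, 0, 0]]]'

```text
time_s: 35.7
eef_pos: [0.52, -0.0808, 0.1397]
eef_rot: [-0.001, 0.761, 0.648, -0.0]
wrist_force: [-0.5, 0.1, -2.7]
opening: 0.169
```

Emit:
step_arm --plan '[[[0, 0, 0.006], [0, 0, 0]], [[0, 0, 0.012], [0, 0, 0]], [[0, 0, 0.018], [0, 0, 0]], [[0, 0, 0.019], [0, 0, 0]], [[0, 0, 0.019], [0, 0, 0]]]'

```text
time_s: 36.2
eef_pos: [0.5203, -0.0809, 0.1209]
eef_rot: [-0.0, 0.761, 0.648, -0.0]
wrist_force: [0.8, 0.0, -2.7]
opening: 0.172
```

Run:
```python
from h import *
obs(); im,c=shot("side"); crop(im,210,180,340,300,"k2")
```

```text
t 36.2 pos [ 0.5203 -0.0809  0.1209] jaw yaw 80.85 z [-0.001  0.    -1.   ] F [ 0.8  0.  -2.7] op 0.172 q [-0.38  0.22  1.83 -0.    1.1  -1.79]
```

View pics/k2.png

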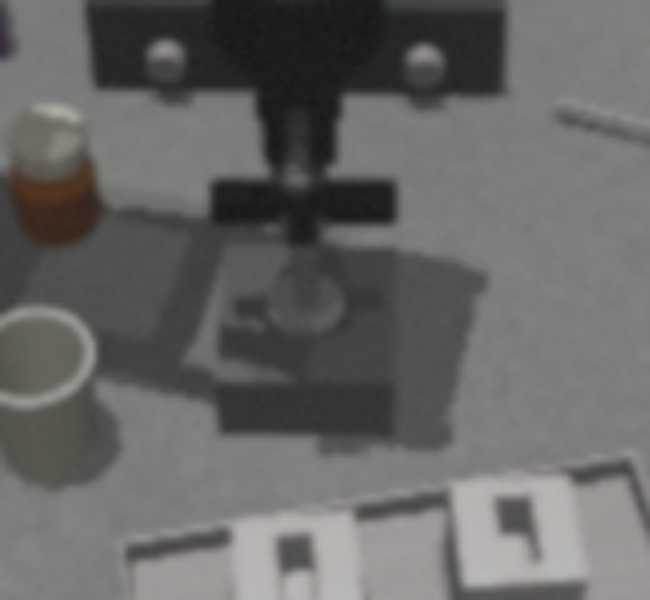

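Emit:
step_arm --plan '[[[0, 0, 0.001], [0, 0, 0]], [[0, 0, 0.002], [0, 0, 0]], [[0, 0, 0.0025], [0, 0, 0]], [[0, 0, 0.0025], [0, 0, 0]]]'

```text
time_s: 36.65
eef_pos: [0.5205, -0.081, 0.1189]
eef_rot: [-0.0, 0.761, 0.648, 0.0]
wrist_force: [0.1, -0.3, -3.1]
opening: 0.179
```

Emit:
step_arm --plan '[[[0, 0, 0.0005], [0, 0, 0]], [[0, 0, 0.001], [0, 0, 0]], [[0, 0, 0.001], [0, 0, 0]], [[0, 0, 0.001], [0, 0, 0]]]'

```text
time_s: 37.05
eef_pos: [0.5208, -0.081, 0.1186]
eef_rot: [0.0, 0.761, 0.649, 0.0]
wrist_force: [-1.5, 0.5, 5.3]
opening: 0.176
```

Contact: it is seated. I'll release and rise.

Emit:
step_arm --plan '[[[0, 0, 0], [0, 0, 0]], [[0, 0, 0], [0, 0, 0]], [[0, 0, 0], [0, 0, 0]], [[0, 0, 0], [0, 0, 0]]]' --fingers 70

```text
time_s: 37.45
eef_pos: [0.5206, -0.081, 0.1178]
eef_rot: [0.0, 0.761, 0.648, 0.0]
wrist_force: [-0.5, -0.6, 0.6]
opening: 0.699
```

Emit:
step_arm --plan '[[[0, 0, -0.03], [0, 0, 0]], [[0, 0, -0.07], [0, 0, 0]], [[0, 0, -0.11], [0, 0, 0]], [[0, 0, -0.15], [0, 0, 0]], [[0, 0, -0.16], [0, 0, 0]]]'

```text
time_s: 37.95
eef_pos: [0.5228, -0.0818, 0.2833]
eef_rot: [0.004, 0.761, 0.649, 0.002]
wrist_force: [0.3, 0.1, 0.1]
opening: 0.698
```

Run:
```python
from h import *
obs(); im,c=shot("side","l1"); crop(im,200,120,380,340,"l1c"); shot("wrist","l1w"); delta([.507,.33,.265],135)
```

```text
t 37.95 pos [ 0.5228 -0.0818  0.2833] jaw yaw 80.86 z [ 0.008 -0.003 -1.   ] F [0.3 0.1 0.1] op 0.698 q [-0.38  0.04  1.68  0.    1.42 -1.79]
shift mm [403.8 -79.9  14.2] turn deg [  0.2    0.17 -54.14] target yaw 135.0 n 8.238219224906294 6.302902734211945
```

View pics/l1c.png

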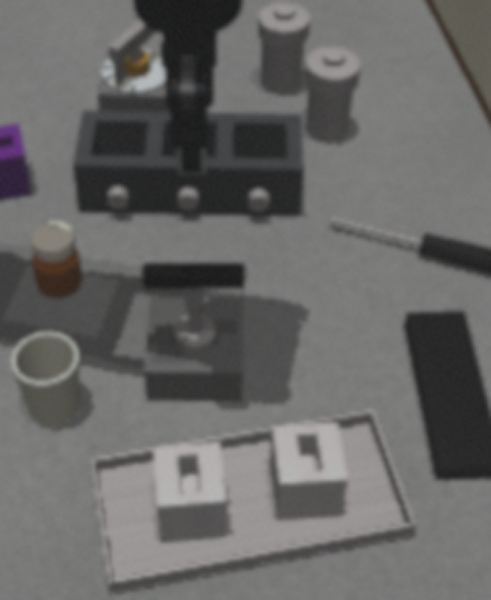

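View pics/l1w.png

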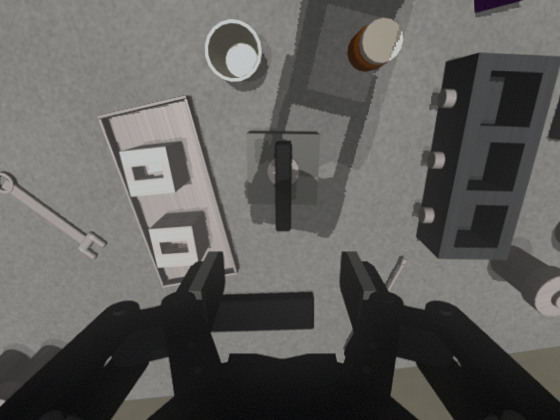

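Emit:
step_arm --plan '[[[0.04, -0.008, 0], [0, 0, -8]], [[0.085, -0.017, 0], [0, 0, -16]], [[0.13, -0.026, 0], [0, 0, -24]], [[0.17, -0.034, 0], [0, 0, -32]], [[0.21, -0.042, 0], [0, 0, -40]]]'

```text
time_s: 38.55
eef_pos: [0.511, 0.1347, 0.2753]
eef_rot: [-0.002, 0.491, 0.871, -0.001]
wrist_force: [0.3, 0.4, 0.5]
opening: 0.705
```

Run:
```python
from h import *
obs(); delta([.505,.335,.27],139)
```

```text
t 38.55 pos [0.511  0.1347 0.2753] jaw yaw 121.18 z [-0.004 -0.    -1.   ] F [0.3 0.4 0.5] op 0.705 q [ 0.03  0.05  1.68  0.    1.42 -2.08]
shift mm [174.5  98.6   5.3] turn deg [ -0.17  -0.14 -17.82] target yaw 139.0 n 4.010043054097209 2.0743326144779832
```

Emit:
step_arm --plan '[[[0.045, 0.025, 0.005], [0, 0, -6]], [[0.09, 0.05, 0.005], [0, 0, -12]], [[0.135, 0.076, 0.005], [0, 0, -17.8]], [[0.1745, 0.0985, 0.005], [0, 0, -17.8]], [[0.1745, 0.0985, 0.005], [0, 0, -17.8]]]'

```text
time_s: 39.05
eef_pos: [0.505, 0.3383, 0.2695]
eef_rot: [-0.002, 0.35, 0.937, -0.001]
wrist_force: [-0.7, -1.2, 0.4]
opening: 0.698
```

Emit:
step_arm --plan '[[[0, 0, 0], [0, 0, 0]], [[0, 0, 0], [0, 0, 0]], [[0, 0, 0], [0, 0, 0]]]'

```text
time_s: 39.35
eef_pos: [0.5076, 0.3318, 0.2721]
eef_rot: [-0.0, 0.354, 0.935, -0.001]
wrist_force: [0.2, -1.0, 0.3]
opening: 0.701
```

Run:
```python
from h import *
obs(); im,c=shot("wrist","m1"); delta([.5075,.3372,.09],139)
b=w2xy(np.array([[42,7,102],[-42,7,102],[-42,-7,102],[42,-7,102]])/1000,(.5072,.3373),np.radians(49))
cv2.polylines(im,[np.round(proj(b,c)).astype(int)],True,(0,0,255),1); cv2.imwrite("pics/m1o.png",im)
```

```text
t 39.35 pos [0.5076 0.3318 0.2721] jaw yaw 138.55 z [-0.001 -0.001 -1.   ] F [ 0.2 -1.   0.3] op 0.701 q [ 0.38  0.23  1.49 -0.    1.43 -2.03]
shift mm [  3.7   3.9 182.5] turn deg [-0.04 -0.01 -0.47] target yaw 139.0 n 3.651873517547353 0.05437633803045691
```

View pics/m1o.png

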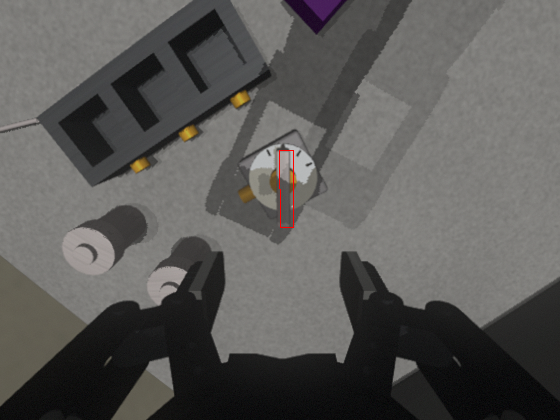

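Emit:
step_arm --plan '[[[0.0037, 0.004, 0.045], [0, 0, -0.5]], [[0.0037, 0.004, 0.09], [0, 0, -0.5]], [[0.0037, 0.004, 0.135], [0, 0, -0.5]], [[0.0037, 0.004, 0.17], [0, 0, -0.5]], [[0.0037, 0.004, 0.18], [0, 0, -0.5]]]'

```text
time_s: 39.9
eef_pos: [0.5048, 0.3364, 0.0885]
eef_rot: [-0.003, 0.35, 0.937, -0.003]
wrist_force: [-0.8, -1.4, -0.2]
opening: 0.699
```

Emit:
step_arm --plan '[[[0, 0, 0], [0, 0, 0]], [[0, 0, 0], [0, 0, 0]]]'

```text
time_s: 40.1
eef_pos: [0.509, 0.3389, 0.0951]
eef_rot: [0.001, 0.349, 0.937, 0.001]
wrist_force: [-0.2, 0.0, 0.4]
opening: 0.705
```

Emit:
step_arm --plan '[[[0, 0, 0], [0, 0, 0]], [[0, 0, 0], [0, 0, 0]], [[0, 0, 0], [0, 0, 0]], [[0, 0, 0], [0, 0, 0]]]' --fingers 0

```text
time_s: 40.5
eef_pos: [0.5107, 0.3372, 0.095]
eef_rot: [0.004, 0.349, 0.937, 0.0]
wrist_force: [6.1, -8.6, 3.1]
opening: 0.151
```

Run:
```python
from h import *
obs()
```

```text
t 40.5 pos [0.5107 0.3372 0.095 ] jaw yaw 139.16 z [ 0.007 -0.002 -1.   ] F [ 6.1 -8.6  3.1] op 0.151 q [ 0.39  0.42  1.62 -0.01  1.1  -2.03]
```

Emit:
step_arm --plan '[[[-0.0003, 0, 0], [0, 0, 8]], [[-0.0007, -0.0001, 0], [0, 0, 16]], [[-0.001, -0.0002, 0], [0, 0, 24]], [[-0.0013, -0.0004, 0], [0, 0, 32]], [[-0.0015, -0.0006, 0], [0, 0, 40]]]'

```text
time_s: 41.0
eef_pos: [0.5113, 0.3362, 0.095]
eef_rot: [0.003, 0.651, 0.759, 0.002]
wrist_force: [5.9, -6.6, 2.4]
opening: 0.143
```

Emit:
step_arm --plan '[[[-0.0003, 0, 0], [0, 0, 7]], [[-0.0006, 0, 0], [0, 0, 14]], [[-0.0008, 0, 0], [0, 0, 20]], [[-0.0008, 0, 0], [0, 0, 21]], [[-0.0008, 0, 0], [0, 0, 21]]]'

```text
time_s: 41.5
eef_pos: [0.5112, 0.3357, 0.095]
eef_rot: [0.002, 0.777, 0.63, 0.002]
wrist_force: [4.9, -5.8, 3.5]
opening: 0.146
```

Run:
```python
from h import *
o=obs();print(o["torque"]);im,c=shot("wrist","n1");crop(im,180,100,400,360,"n1c")
```

```text
t 41.5 pos [0.5112 0.3357 0.095 ] jaw yaw 78.12 z [ 0.006 -0.001 -1.   ] F [ 4.9 -5.8  3.5] op 0.146 q [ 0.39  0.42  1.62 -0.    1.1  -0.97]
[-0.81203784 -0.82990778  0.00248024]
```

View pics/n1c.png

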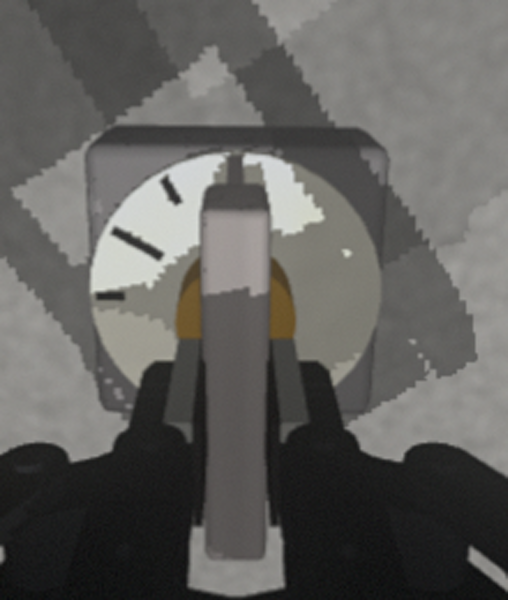

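Emit:
step_arm --plan '[[[0, 0, 0], [0, 0, 1]], [[0, 0, 0], [0, 0, 1]]]'

```text
time_s: 41.75
eef_pos: [0.5112, 0.3356, 0.095]
eef_rot: [0.002, 0.782, 0.623, 0.002]
wrist_force: [4.8, -5.2, 3.9]
opening: 0.144
```

Emit:
step_arm --plan '[[[0, 0, 0], [0, 0, 0]], [[0, 0, 0], [0, 0, 0]], [[0, 0, 0], [0, 0, 0]]]' --fingers 70

```text
time_s: 42.05
eef_pos: [0.508, 0.3368, 0.093]
eef_rot: [-0.0, 0.782, 0.624, -0.0]
wrist_force: [0.5, 0.3, -0.4]
opening: 0.651
```

Emit:
step_arm --plan '[[[0, 0, -0.04], [0, 0, 0]], [[0, 0, -0.08], [0, 0, 0]], [[0, 0, -0.12], [0, 0, 0]], [[0, 0, -0.16], [0, 0, 0]], [[0, 0, -0.18], [0, 0, 0]]]'

```text
time_s: 42.55
eef_pos: [0.5092, 0.3375, 0.2775]
eef_rot: [0.001, 0.782, 0.624, 0.003]
wrist_force: [0.1, 1.2, 0.1]
opening: 0.702
```

Emit:
step_arm --plan '[[[0, 0, 0], [0, 0, 0]], [[0, 0, 0], [0, 0, 0]], [[0, 0, 0], [0, 0, 0]]]'

```text
time_s: 42.85
eef_pos: [0.5072, 0.3363, 0.2707]
eef_rot: [-0.001, 0.782, 0.624, -0.002]
wrist_force: [0.2, 0.4, 0.1]
opening: 0.698
```

Run:
```python
from h import *
obs();im,c=shot("wrist","n2");crop(im,228,110,348,240,"n2c");im,c=shot("side","n3");crop(im,190,110,390,340,"n3c");im,c=shot("top","n4");crop(im,220,150,440,310,"n4c")
```

```text
t 42.85 pos [0.5072 0.3363 0.2707] jaw yaw 77.16 z [-0.003 -0.001 -1.   ] F [0.2 0.4 0.1] op 0.698 q [ 0.39  0.23  1.48  0.    1.43 -0.96]
```

View pics/n2c.png

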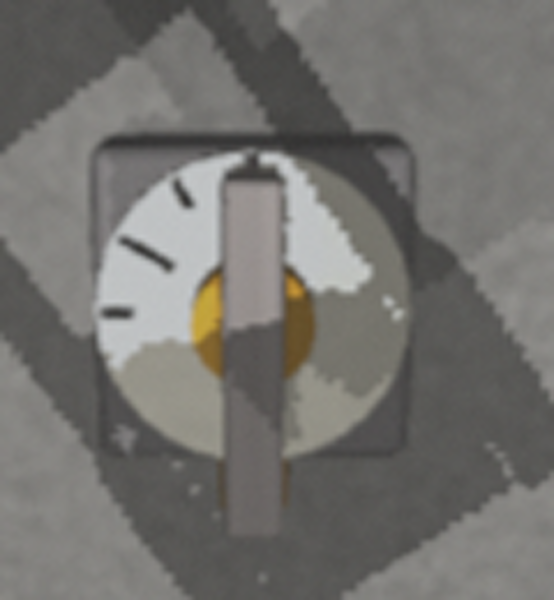

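View pics/n3c.png

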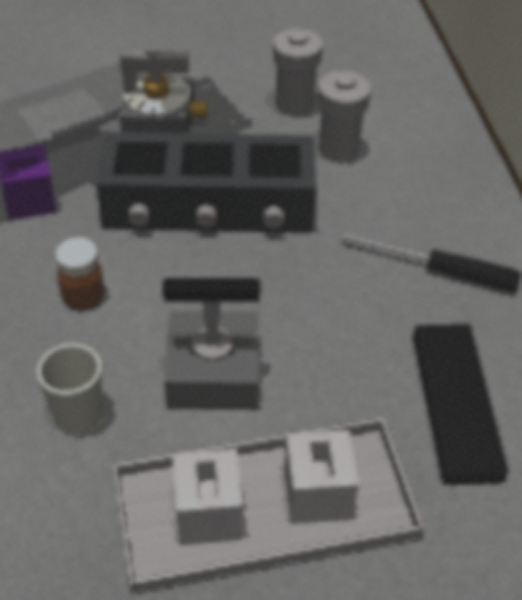

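View pics/n4c.png

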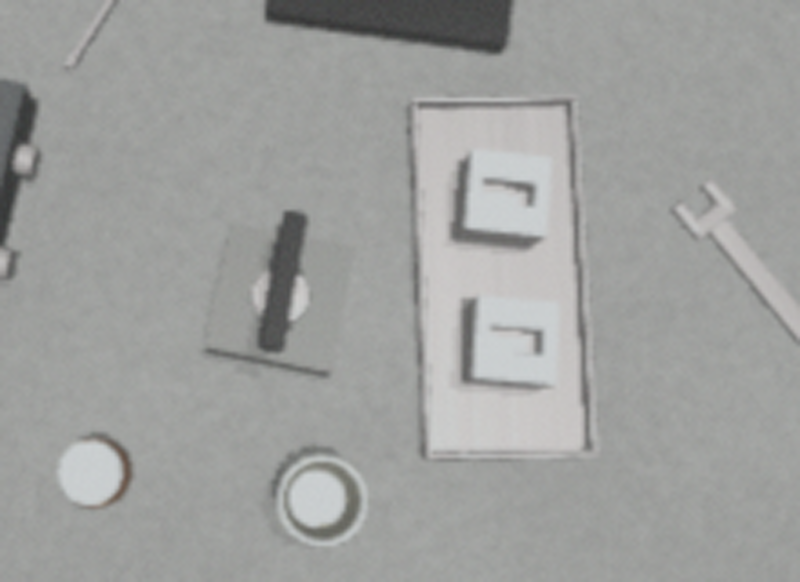

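```bash
python3 -c "
from h import *
obs(); print(ticket.hand_in())"
```

```text
t 43.0 pos [0.5075 0.3363 0.271 ] jaw yaw 77.16 z [-0.003 -0.001 -1.   ] F [0.1 0.5 0.6] op 0.697 q [ 0.39  0.23  1.48  0.    1.43 -0.96]
the job is handed in; nothing more can be done
None
```

I did the whole task and handed it in at 43 s of the 210 s allowed. The hand-in reports no verdict, so the result below rests on my last pictures.

I opened the vent to the long 60-degree mark and drew both plugs with the puller. Only two plugs were present, as the third bore stood empty. Each was set upright in the tray and freed. The puller went back into its stand and the vent was turned shut.

- **Plugs:** both stand upright in the tray, about 50 mm either side of its centre.
- **Puller:** it is upright in the socket with its collar down on the stand.
- **Vent:** an overlay at 60 degrees still matched the handle just before I shut it. At the end the pointer is on the 0 mark.
- **Bystanders:** the cells, jar, beaker, driver, spanner and case look unmoved by eye; I did not measure them.
- **Robot:** the gripper is open and clear of everything, and the wrist force reads about zero.

Two things did not go smoothly. The tray was knocked about 5 cm towards +y early in the run, so I measured it again before each placing. Closing on the vent bar the first time pressed up to about 37 N; I eased it at once, and the handle was not hurt.

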